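# Ready the shaker-mixer: load the tube block and dial in its code 7-3-6

### The arm

A 6-joint arm with a two-finger parallel gripper is mounted at the origin on the work surface. World frame = base frame: x ahead of the robot, y to its left, z up, the work surface at z = 0. Lengths are in m, angles in rad, forces in N, time in s.
With the tool pointing down it reaches from about 0.35 to 0.975 m from the base axis. Payload 17.4 kg.
Tool frame: the origin (TCP) lies midway between the tips of the shut fingers; the grasp point (between the pads) lies 19 mm behind it (arm.hold_point_z is the distance from the TCP to the grasp point, in m); z points along the fingers, y is the line along which they close (so a half turn about z gives the same grasp; the last joint's range is limited). The gripper opens to 85 mm and grips with 20 to 120 N. Pads are 22 mm wide; open, the fingers measure 114 mm over their backs; the gripper's body (76 mm by 85 mm) begins 54 mm behind the grasp point. The pads swing forward as they close: fully open they stand 13 mm farther back than shut.
Start: joints at [1.147, 0.116, 1.442, -0, 1.584, -0.038], TCP at [0.254, 0.625, 0.231] pointing down, gripper open.
Joint ranges: [-2.83, 2.83], [-0.83, 2.19], [0.07, 2.5], [-1.14, 4.28], [0.01, 3], [-2.97, 2.97]. Speed limits (rad/s): [1.89, 1.89, 2.22, 3.14, 3.14, 3.14].

### API

Orientations are given as a unit quaternion [x, y, z, w].
In Python, from rig import arm, optics gives the robot as it stands.
- The arm moves only by the tool step_arm, never from a script. Its argument "moves" is a list of rows, each an object with "travel": the shift along the world's x, y, z in cm, a list of three; "twist": the turn, a rotation vector about the world's x, y, z in degrees, a list of three; "jaw": the finger opening in cm, from 0 to 8.54. A call has 1 to 10 rows; each row is the pose to reach, as a shift and turn from the pose commanded when the call began; what a row does not reach only later rows make up. A row lasts 1/12 s, in which the tool goes at most 41.7 mm and 7.16 degrees, less where a joint would pass 70% of its speed; a pose out of reach is approached as far as the arm can. A call with a gripper value outside its range is refused whole. The fingers move at their own pace and stop on an object; the grip force is fixed at half the most. Time passes only in rows, so rows that repeat a pose let the fingers close. It gives the time, the measured TCP pose, the force, the opening and the grip force at its end, in the units of the state.
- arm.read_state(): the state, without advancing time (a new reading comes with each control period).
- optics.read_camera(name): name is "scene" or "top" or "wrist"; returns a dict with "color" (384x512x3 uint8, red, green, blue), "camera_matrix" (3x3 intrinsics, pixels), "rvec" (rotation vector, rad) and "tvec" (3), from world to camera coordinates, as OpenCV has them. Camera axes: x right, y down, z forward; pixel columns grow to the right and rows downward; lengths in m; the calibration is good to about 2 mm. The wrist camera is an equidistant fisheye: a pixel r from the principal point sees the ray r / f radians off the axis. A picture is of the moment at which its call begins. There is no depth.
- arm.sign_off(): hands the job in; it is judged then, once.
Trained networks look in the newest picture that a camera, given by its name, has taken for a name from the list of things; names that differ only in an ending like _2 or _b are one class to them, and where a whole thing is asked for, a point or a joint stands for the part that bears it (a point fixed in the world has none). Each returns a list of dicts, best first, with "confidence" (0 to 1); they miss things now and then, are a little off and sometimes report something else, mostly with a low value. They report only what shows in the picture. A call takes as long as a camera call. They do not tell look-alikes from the thing itself.
- optics.recognise(camera, name): "bbox" ([left, top, width, height] in pixels, round what is visible of it).
- optics.silhouettes(camera, name): "mask" (384x512 bool, what is visible of it) and "bbox" ([left, top, width, height] in pixels, round what is visible of it).
The state is a dict: "t": time; "qpos": joint angles; "dq": joint speeds; "tau": joint torques, N m; "tool_pos": TCP position; "tool_rot": TCP orientation; "contact_force": force on the tool from outside, world axes, zero at the start; "moment": the same for the moment, N m; "width": finger opening in m; "grip_force": force on a finger pad.
Only numpy, scipy, OpenCV 4.12 (cv2) and the standard library are available. Lean on these libraries where they do the work, as an engineer would, in place of code of your own. Each camera call takes 0.05 s, during which the arm holds its last target. There are 200 camera calls.

### The job

Get the shaker-mixer ready for a run: move the aluminium tube block with the two large bores from the rack into the mixer's cradle, so that it sits fully home between the end cheeks, flat on the cradle's floor, without dropping it, and set the controller's three dials to 7, 3 and 6, from left to right as you face the panel, each pointer on its mark. The marks run clockwise from 0 to 10. Leave the other two blocks in the rack and everything else on the bench where it stands.

Things in the scene. Friction and masses are not known exactly. Their poses are not given: they have to be found in the camera images.
- block_mid (a point): the wanted tube block: aluminium cuboid 56 x 34 x 46 mm high, about 0.19 kg, two 21 mm bores in its top; same either way round. Origin at its centre; x along the 56, y along the 34, z up. Starts in one of the rack's three lanes, lengthwise; lane walls rise to 2 mm below its top, 1.5 mm from its sides, so in the rack fingers have room only at its ends
- block: the same wanted block, origin at the centre of its underside
- spare_a_mid (a point): another aluminium block of the same size, with six small bores in its top. Origin at its centre. Stays in the rack
- spare_b_mid (a point): a third aluminium block of the same size, with one 26 mm bore in its top. Origin at its centre. Stays in the rack
- rack_floor (a point): white plastic rack, fixed: plate 80 x 135 mm, 5 thick, with four walls 48 mm long, 4 thick, 44 high, making three lanes 37 mm wide, 41 mm apart, open above and at both ends. Origin on the plate's top at the middle lane's centre; x along the lanes, y across, z up
- cradle (a point): centre of the cradle's floor on the shaker-mixer (cream box 130 x 160 mm, fixed), 72 mm above the bench; y along the cradle, z up. Takes one block, its 56 mm length along y, between steel end cheeks 61 mm apart and 48 high, which leave no finger room at the block's ends. At its sides only lips 39 mm apart, 3 thick, 4 high: fingers fit above these
- pad_top (a point): dark grey silicone pad 85 x 85 mm, 3 thick, fixed flat on the bench in front of the controller, empty: a clear place to put things down. Origin at the centre of its top, x and y along its sides
- controller_foot (a point): the controller: cream desk-console box 170 mm deep (x) and 240 wide (y), fixed; front 45 mm high, panel rising at 25 deg for 130 mm from the front edge, then a flat top 100 mm high. Origin at the centre of its underside, x from its front (robot side) to its back, z up
- dial_left_grip (a point): left dial: black bar knob, bar 38 mm long, 12 wide, 4 to 26 mm above the knob's foot, on a skirt 39 mm across, 4 thick; foot 1 mm off the panel. Origin on the turning axis, 15 mm above the foot. x along the bar to its pointer end (white line), z out of the panel along the axis, which leans 25 deg toward the robot; turns with the dial. Dials are 68 mm apart
- dial_middle_grip (a point): middle dial: black bar knob, bar 38 mm long, 12 wide, 4 to 26 mm above the knob's foot, on a skirt 39 mm across, 4 thick; foot 1 mm off the panel. Origin on the turning axis, 15 mm above the foot. x along the bar to its pointer end (white line), z out of the panel along the axis, which leans 25 deg toward the robot; turns with the dial. Dials are 68 mm apart
- dial_right_grip (a point): right dial: black bar knob, bar 38 mm long, 12 wide, 4 to 26 mm above the knob's foot, on a skirt 39 mm across, 4 thick; foot 1 mm off the panel. Origin on the turning axis, 15 mm above the foot. x along the bar to its pointer end (white line), z out of the panel along the axis, which leans 25 deg toward the robot; turns with the dial. Dials are 68 mm apart
- dial_left (a joint): reading of the left dial (+y side), rad: 0 when its white pointer is on mark 0 (seven o'clock), 5.236 on mark 10 (five o'clock), growing clockwise as seen facing the panel from the robot; marks are 0.5236 apart, mark 5 at twelve o'clock, up the slope. End stops at 0 and 5.236; stays where it is left (friction 0.05 N m)
- dial_middle (a joint): reading of the middle dial (centre), rad: 0 when its white pointer is on mark 0 (seven o'clock), 5.236 on mark 10 (five o'clock), growing clockwise as seen facing the panel from the robot; marks are 0.5236 apart, mark 5 at twelve o'clock, up the slope. End stops at 0 and 5.236; stays where it is left (friction 0.05 N m)
- dial_right (a joint): reading of the right dial (-y side), rad: 0 when its white pointer is on mark 0 (seven o'clock), 5.236 on mark 10 (five o'clock), growing clockwise as seen facing the panel from the robot; marks are 0.5236 apart, mark 5 at twelve o'clock, up the slope. End stops at 0 and 5.236; stays where it is left (friction 0.05 N m)
- dropper_mid (a point): amber dropper bottle with black bulb, standing, 37 mm across, 103 high. Bystander; origin 50 mm above its base
- beaker_mid (a point): small glass beaker, standing, 48 mm across, 55 high. Bystander; origin at its centre
- flask_mid (a point): stoppered conical glass flask, standing, 72 mm across, 112 high. Bystander; origin 50 mm above its base
- jar_mid (a point): amber jar with black lid, standing, 58 mm across, 85 high. Bystander; origin 42 mm above its base
- spatula_mid (a point): laboratory spatula lying flat, 183 mm long, black handle. Bystander; origin in its handle, 57 mm from the handle's end, x towards the blade
There are look-alikes about, which are no part of the job. Leave any orange look-alike of the block alone.

How it is judged:
By the outcome, as a careful person would: the job done as asked, in the order asked, and still so for the second after the job is handed in, with the robot touching nothing.
It also fails if it takes over 72 s, if anything falls off the work surface, if the arm or the gripper's body presses on something with over 40 N, if the wrist force passes 120 N, or if a joint passes its speed limit or range.

## Working session

There is one attempt and no reset: what is moved stays moved. The work goes in short steps, Python scripts to look and compute and a tool call to move; the robot and the scene stay as the last step left them, time stands still between calls to the robot, and variables do not carry over. Pictures are saved under pics/ and viewed, at most 10 in all, crops included, and the job is handed in when it is done.

Besides the shell and the picture viewer there is one more tool, called after ">>>" as name(argument=value, ...) on one line, values as JSON. step_arm: Moves the arm, as the interface text tells. Its arguments: {"type":"object","properties":{"moves":{"type":"array","items":{"type":"object","properties":{"travel":{"type":"array","items":{"type":"number"}},"twist":{"type":"array","items":{"type":"number"}},"jaw":{"type":"number"}}}}},"required":["moves"]}

```bash
ls; mkdir -p pics; python3 - <<'E'
from rig import arm, optics
import cv2,numpy as np
s=arm.read_state();print(s['t'],s['tool_pos'],s['tool_rot'],s['width'])
ims=[]
for c in ['scene','top']:
    d=optics.read_camera(c);ims.append(d['color'])
    print(c,d['camera_matrix'].tolist(),d['rvec'],d['tvec'])
    cv2.imwrite(f'pics/{c}0.png',cv2.resize(d['color'][:,:,::-1],(800,600),interpolation=cv2.INTER_CUBIC))
for c in ['scene','top']:
  for n in ['block_mid','spare_a_mid','spare_b_mid','rack_floor','cradle','pad_top','controller_foot','dial_left','dial_middle','dial_right']:
    try: print(c,n,[(np.round(r['bbox']).tolist(),round(r['confidence'],2)) for r in optics.recognise(c,n)][:3])
    except Exception as e: print(c,n,e)
E
```

```text
pics
0.0 [0.25392625 0.62520987 0.23055142] [ 1.91690644e-01  9.81455218e-01 -5.76635256e-04 -1.37312512e-04] 0.08531928894151601
scene [[397.87190923274267, 0.0, 253.84849438996832], [0.0, 397.87190923274267, 191.56594896631591], [0.0, 0.0, 1.0]] [ 1.77399184  1.81413595 -0.68434683] [-0.00322949 -0.30039216  1.39853799]
top [[472.4243239633179, 0.0, 266.2718249889525], [0.0, 472.4243239633179, 195.00946241467162], [0.0, 0.0, 1.0]] [ 2.17417328 -2.15675926  0.08247392] [0.03745704 0.5073398  1.27456787]
scene block_mid [([399.0, 202.0, 28.0, 31.0], 0.93), ([362.0, 191.0, 21.0, 27.0], 0.52)]
scene spare_a_mid [([346.0, 199.0, 20.0, 29.0], 0.93), ([251.0, 232.0, 19.0, 21.0], 0.38)]
scene spare_b_mid [([334.0, 197.0, 19.0, 25.0], 0.74), ([361.0, 194.0, 22.0, 29.0], 0.34)]
scene rack_floor [([325.0, 204.0, 60.0, 26.0], 0.77), ([100.0, 255.0, 37.0, 44.0], 0.37)]
scene cradle [([95.0, 172.0, 66.0, 53.0], 0.95), ([241.0, 188.0, 14.0, 22.0], 0.19)]
scene pad_top [([183.0, 186.0, 35.0, 27.0], 0.92)]
scene controller_foot [([167.0, 220.0, 116.0, 88.0], 0.61)]
scene dial_left [([251.0, 231.0, 
[... 196 characters left out ...]
1.0, 21.0], 0.76), ([319.0, 145.0, 13.0, 19.0], 0.63)]
top spare_a_mid [([172.0, 190.0, 15.0, 24.0], 0.83)]
top spare_b_mid [([184.0, 188.0, 20.0, 26.0], 0.7)]
top rack_floor [([156.0, 188.0, 49.0, 34.0], 0.95)]
top cradle [([369.0, 182.0, 67.0, 58.0], 0.97)]
top pad_top [([318.0, 205.0, 32.0, 34.0], 0.84), ([155.0, 194.0, 18.0, 24.0], 0.74)]
top controller_foot [([269.0, 137.0, 12.0, 16.0], 0.7), ([252.0, 99.0, 101.0, 83.0], 0.65)]
top dial_left [([269.0, 139.0, 11.0, 17.0], 0.73)]
top dial_middle [([317.0, 148.0, 14.0, 15.0], 0.59), ([293.0, 139.0, 13.0, 16.0], 0.46), ([368.0, 185.0, 68.0, 52.0], 0.42)]
top dial_right [([318.0, 146.0, 16.0, 18.0], 0.75), ([294.0, 142.0, 14.0, 19.0], 0.44)]
```

View pics/top0.png

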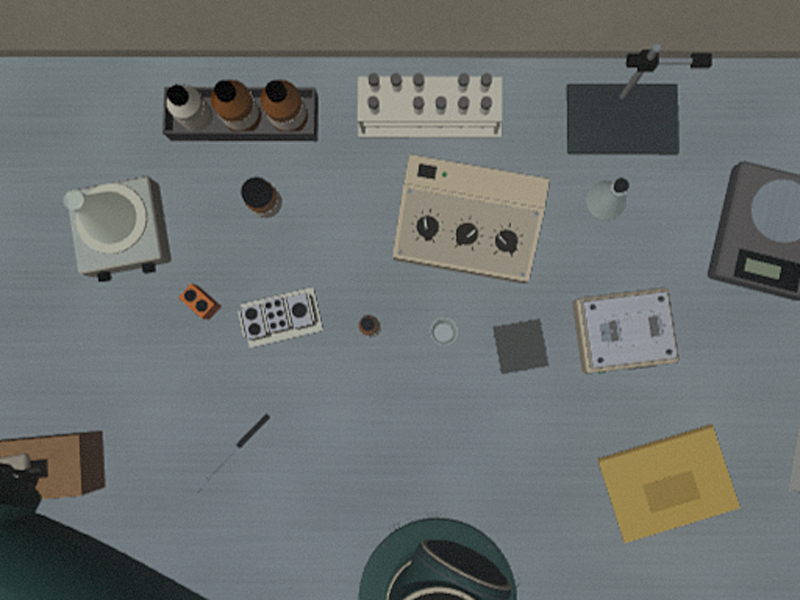

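View pics/scene0.png

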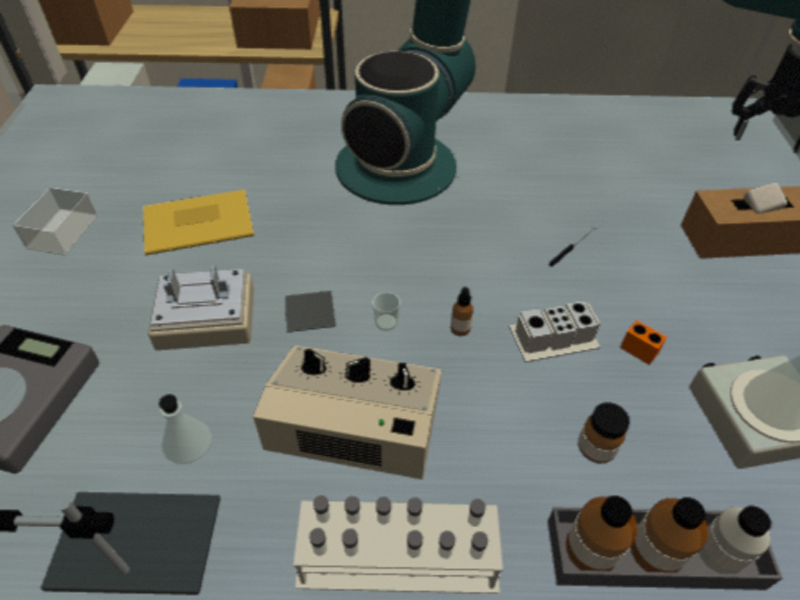

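The top view shows the wanted two-bore block in the rack's left lane at about (252,320). The six-bore block is in the middle at (276,314) and the one-bore block on the right at (300,310). The orange decoy is at (200,300), the mixer at (627,330), the pad at (521,345), and the dials at (428,226), (467,233) and (507,240).

```bash
cat > h.py <<'E'
from rig import arm, optics
import cv2,numpy as np
from scipy.spatial.transform import Rotation as R
from scipy.optimize import least_squares
def cam(c):
    d=optics.read_camera(c);d['name']=c;d['Rm']=cv2.Rodrigues(np.array(d['rvec']))[0];d['tvec']=np.array(d['tvec']).ravel();return d
def ray(d,uv):
    K=d['camera_matrix'];p=(np.atleast_2d(uv)-[K[0,2],K[1,2]])/[K[0,0],K[1,1]]
    if d['name']=='wrist':
        th=np.linalg.norm(p,axis=1,keepdims=True)+1e-12
        v=np.hstack([p/th*np.sin(th),np.cos(th)])
    else: v=np.hstack([p,np.ones((len(p),1))])
    return -d['Rm'].T@d['tvec'],v@d['Rm']
def w(d,uv,z):
    o,v=ray(d,uv);return o+v*((z-o[2])/v[:,2])[:,None]
def proj(d,P):
    q=np.atleast_2d(P)@d['Rm'].T+d['tvec'];K=d['camera_matrix']
    if d['name']=='wrist':
        r=np.linalg.norm(q[:,:2],axis=1,keepdims=True)+1e-12
        p=q[:,:2]/r*np.arctan2(r,q[:,2:])
    else: p=q[:,:2]/q[:,2:]
    return p*[K[0,0],K[1,1]]+[K[0,2],K[1,2]]
def mask(c,n,i=0):
    r=optics.silhouettes(c,n);return (r[i]['mask'],r[i]['confidence']) if len(r)>i else (None,0)
def rect(d,m,z):
    "min-area rectangle of a mask laid on the plane z: centre, sides, angle of long side (deg)"
    c=max(cv2.findContours(m.astype(np.uint8),0,2)[0],key=cv2.contourArea).reshape(-1,2).astype(float)
    P=w(d,c,z)[:,:2].astype(np.float32)
    b=cv2.boxPoints(cv2.minAreaRect(P*1000));e=[b[1]-b[0],b[2]-b[1]];l=[np.linalg.norm(x) for x in e]
    k=int(l[1]>l[0]);a=np.degrees(np.arctan2(e[k][1],e[k][0]))%180
    return b.mean(0).round(1),np.round(sorted(l),1),round(float(a),1)
E
python3 - <<'E'
from h import *
d=cam('top')
for n,z in [('rack_floor',.03),('pad_top',.003),('cradle',.065),('controller_foot',.07)]:
    m,c=mask('top',n)
    print(n,c,rect(d,m,z))
s=512/800
for n,p,z in [('block',(252,320),.051),('spa',(276,314),.051),('spb',(300,310),.051),('dl',(428,226),.08),('dm',(467,233),.08),('dr',(507,240),.08),('cheekL',(597,331),.072),('pad',(521,345),.003)]:
    print(n,w(d,[(p[0]*s,p[1]*s)],z).round(3))
d=cam('wrist');print(d['camera_matrix'],'cam pos',ray(d,[(256,192)])[0],'axis',ray(d,[(d['camera_matrix'][0,2],d['camera_matrix'][1,2])])[1], 'right',d['Rm'][0])
E
```

```text
rack_floor 0.73 (array([696.8, 320.2], dtype=float32), array([57. , 80.7], dtype=float32), 45.4)Traceback (most recent call last):
  File "<stdin>", line 5, in <module>
  File "h.py", line 27, in rect
    c=max(cv2.findContours(m.astype(np.uint8),0,2)[0],key=cv2.contourArea).reshape(-1,2).astype(float)
                           ^^^^^^^^
AttributeError: 'NoneType' object has no attribute 'astype'
```

```bash
python3 - <<'E'
from h import *
d=cam('top');s=512/800
def pr(n,pts,z):
    P=w(d,np.array(pts)*s,z);print(n,P[:,:2].round(3).tolist(),'mean',P.mean(0).round(3),'edge dirs',[round(float(np.degrees(np.arctan2(*(P[(i+1)%len(P)]-P[i])[[1,0]]))),1) for i in range(len(P))],[round(float(np.linalg.norm(P[(i+1)%len(P)]-P[i])),3) for i in range(len(P))])
pr('rack',[(239,304),(317,288),(323,330),(248,347)],.005)
pr('pad',[(494,325),(541,319),(549,365),(500,373)],.003)
pr('mixer',[(581,299),(670,289),(678,360),(590,373)],.07)
pr('ctrl front',[(393,259),(528,282)],.045)
pr('ctrl back',[(410,155),(550,179)],.1)
for n,p,z in [('block',(252,320),.051),('spa',(276,314),.051),('spb',(300,310),.051),('dl',(428,226),.08),('dm',(467,233),.08),('dr',(507,240),.08)]:
    print(n,w(d,[(p[0]*s,p[1]*s)],z).round(3))
d=cam('wrist');print(d['camera_matrix'].round(1).tolist(),'cam pos',ray(d,[(256,192)])[0],'axis',ray(d,[(d['camera_matrix'][0,2],d['camera_matrix'][1,2])])[1], 'right',d['Rm'][0])
s=arm.read_state();print(s['tool_pos'],R.from_quat(s['tool_rot']).as_matrix().round(3).tolist(),s['t'])
E
```

```text
rack [[0.508, 0.359], [0.538, 0.22], [0.462, 0.207], [0.431, 0.341]] mean [0.485 0.282 0.005] edge dirs [-77.9, -170.7, 103.2, 13.5] [0.143, 0.076, 0.137, 0.079]
pad [[0.474, -0.097], [0.485, -0.181], [0.404, -0.194], [0.389, -0.108]] mean [ 0.438 -0.145  0.003] edge dirs [-82.3, -170.6, 99.7, 7.1] [0.084, 0.083, 0.088, 0.086]
mixer [[0.514, -0.238], [0.532, -0.388], [0.413, -0.399], [0.39, -0.252]] mean [ 0.462 -0.319  0.07 ] edge dirs [-83.1, -175.0, 98.9, 6.2] [0.151, 0.12, 0.149, 0.125]
ctrl front [[0.585, 0.082], [0.546, -0.152]] mean [ 0.565 -0.035  0.045] edge dirs [-99.4, 80.6] [0.238, 0.238]
ctrl back [[0.754, 0.053], [0.713, -0.183]] mean [ 0.733 -0.065  0.1  ] edge dirs [-99.7, 80.3] [0.239, 0.239]
block [[0.476 0.324 0.051]]
spa [[0.487 0.283 0.051]]
spb [[0.494 0.241 0.051]]
dl [[0.636 0.021 0.08 ]]
dm [[ 0.625 -0.045  0.08 ]]
dr [[ 0.613 -0.113  0.08 ]]
[[297.3, 0.0, 256.2], [0.0, 297.3, 185.1], [0.0, 0.0, 1.0]] cam pos [0.18601843 0.65280298 0.37349599] axis [[ 0.26925258 -0.10839975 -0.9569496 ]] right [3.75044970e-01 9.27006474e-01 5.16805027e-04]
[0.25401312 0.6253958  0.23130906] [[-0.926, 0.376, 0.0], [0.376, 0.926, 0.0], [-0.0, 0.0, -1.0]] 1.35
```

>>> step_arm(moves=[{"travel": [22.2, -30.1, -3], "twist": [0, 0, -56.4], "jaw": 8.54}, {"travel": [22.2, -30.1, -3], "twist": [0, 0, -56.4], "jaw": 8.54}, {"travel": [22.2, -30.1, -3], "twist": [0, 0, -56.4], "jaw": 8.54}, {"travel": [22.2, -30.1, -3], "twist": [0, 0, -56.4], "jaw": 8.54}, {"travel": [22.2, -30.1, -3], "twist": [0, 0, -56.4], "jaw": 8.54}, {"travel": [22.2, -30.1, -3], "twist": [0, 0, -56.4], "jaw": 8.54}, {"travel": [22.2, -30.1, -3], "twist": [0, 0, -56.4], "jaw": 8.54}, {"travel": [22.2, -30.1, -3], "twist": [0, 0, -56.4], "jaw": 8.54}, {"travel": [22.2, -30.1, -3], "twist": [0, 0, -56.4], "jaw": 8.54}, {"travel": [22.2, -30.1, -3], "twist": [0, 0, -56.4], "jaw": 8.54}])

```text
t: 2.18
tool_pos: [0.479, 0.3194, 0.2007]
tool_rot: [0.635, 0.773, -0.0, 0.001]
contact_force: [0.5, 0.0, 0.4]
width: 0.0853
grip_force: 0.0
```

```bash
python3 - <<'E'
from h import *
d=cam('wrist')
import pickle;pickle.dump(d,open('w1.pkl','wb'))
cv2.imwrite('pics/w1.png',cv2.resize(d['color'][:,:,::-1],(800,600),interpolation=cv2.INTER_CUBIC))
s=arm.read_state();print(s['tool_pos'],s['qpos'],s['t'])
a=np.radians(11.5);B=R.from_euler('z',a).as_matrix()
P=np.array([.476,.324,.051])+np.array([[x*.028,y*.017,0] for x,y in [(1,1),(1,-1),(-1,-1),(-1,1)]])@B.T
print(proj(d,P)*800/512)
E
```

```text
[0.47769582 0.32158138 0.20100235] [ 5.48419064e-01 -9.01513088e-02  1.69866220e+00 -4.14362537e-04
  1.53345712e+00  3.52077516e-01] 2.2333
[[439.84305882 233.20088795]
 [438.94564303 284.33532402]
 [353.64021997 284.67484317]
 [352.10583513 233.61064245]]
```

View pics/w1.png

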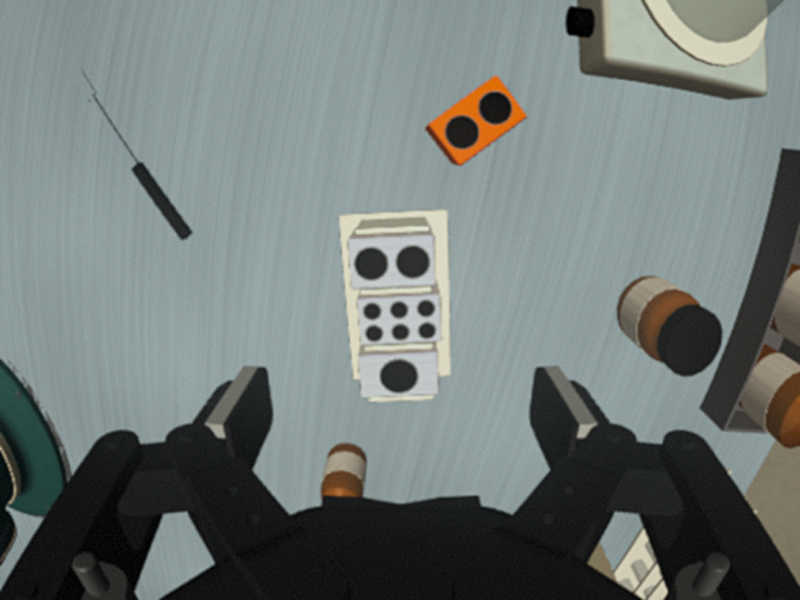

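The wrist view shows the rack straight on. The wanted block's bores are at (371,263) and (413,261), and its top face spans about x 350–435, y 236–288. The other two blocks lie below it in the picture.

```bash
python3 - <<'E'
from h import *
import pickle;d=pickle.load(open('w1.pkl','rb'))
g=cv2.cvtColor(d['color'],cv2.COLOR_RGB2GRAY)
s=512/800;x0,x1,y0,y1=[int(v*s) for v in (345,440,235,400)]
n,l,st,c=cv2.connectedComponentsWithStats((g[y0:y1,x0:x1]<70).astype(np.uint8))
for i in range(1,n):
    if st[i,4]>30:
        p=c[i]+[x0,y0];print(p.round(1),st[i,4],w(d,[p],.051).round(4))
print('plate')
P=w(d,np.array([(340,215),(447,210),(449,375)])*s,.005);print(P.round(4),[np.degrees(np.arctan2(*(P[i+1]-P[i])[[1,0]])).round(1) for i in (0,1)])
E
```

```text
[237.  168.2] 292 [[0.4601 0.3184 0.051 ]]
[263.8 167.1] 294 [[0.4864 0.3248 0.051 ]]
[272.1 197. ] 65 [[0.5014 0.2953 0.051 ]]
[237.8 198.9] 64 [[0.4668 0.2862 0.051 ]]
[255. 198.] 65 [[0.4841 0.2907 0.051 ]]
[272.8 211.2] 61 [[0.5055 0.2798 0.051 ]]
[238.9 212.9] 65 [[0.4707 0.2709 0.051 ]]
[255.8 212.2] 61 [[0.4881 0.2752 0.051 ]]
[254.7 240.3] 349 [[0.4935 0.242  0.051 ]]
plate
[[0.4308 0.3382 0.005 ]
 [0.5071 0.3571 0.005 ]
 [0.5388 0.2268 0.005 ]] [np.float64(13.9), np.float64(-76.3)]
```

>>> step_arm(moves=[{"travel": [-0.3, -0.26, -4], "twist": [0, 0, 2.4], "jaw": 8.54}, {"travel": [-0.3, -0.26, -8], "twist": [0, 0, 2.4], "jaw": 8.54}, {"travel": [-0.3, -0.26, -12], "twist": [0, 0, 2.4], "jaw": 8.54}, {"travel": [-0.3, -0.26, -15], "twist": [0, 0, 2.4], "jaw": 8.54}, {"travel": [-0.3, -0.26, -17.5], "twist": [0, 0, 2.4], "jaw": 8.54}, {"travel": [-0.3, -0.26, -18.8], "twist": [0, 0, 2.4], "jaw": 8.54}, {"travel": [-0.3, -0.26, -18.8], "twist": [0, 0, 2.4], "jaw": 8.54}, {"travel": [-0.3, -0.26, -18.8], "twist": [0, 0, 2.4], "jaw": 4}, {"travel": [-0.3, -0.26, -18.8], "twist": [0, 0, 2.4], "jaw": 4}, {"travel": [-0.3, -0.26, -18.8], "twist": [0, 0, 2.4], "jaw": 4}])

```text
t: 3.07
tool_pos: [0.474, 0.3226, 0.0157]
tool_rot: [0.616, 0.788, 0.001, 0.0]
contact_force: [2.4, 0.8, -2.8]
width: 0.055
grip_force: 63.7
```

>>> step_arm(moves=[{"travel": [0, 0, 0], "twist": [0, 0, 0], "jaw": 4}, {"travel": [0, 0, 0], "twist": [0, 0, 0], "jaw": 4}, {"travel": [0, 0, 0], "twist": [0, 0, 0], "jaw": 4}])

```text
t: 3.32
tool_pos: [0.474, 0.3226, 0.0157]
tool_rot: [0.616, 0.787, 0.002, 0.0]
contact_force: [-1.1, 1.2, 5.4]
width: 0.0551
grip_force: 64.7
```

>>> step_arm(moves=[{"travel": [0, 0, 2], "twist": [0, 0, 0], "jaw": 4}, {"travel": [0, 0, 5], "twist": [0, 0, 0], "jaw": 4}, {"travel": [0, 0, 9], "twist": [0, 0, 0], "jaw": 4}, {"travel": [0, 0, 13], "twist": [0, 0, 0], "jaw": 4}, {"travel": [0, 0, 16], "twist": [0, 0, 0], "jaw": 4}, {"travel": [-0.5, -3, 17], "twist": [0, 0, -7], "jaw": 4}, {"travel": [-1, -7, 17], "twist": [0, 0, -14], "jaw": 4}, {"travel": [-1.5, -11, 17], "twist": [0, 0, -21], "jaw": 4}, {"travel": [-2, -15, 17], "twist": [0, 0, -28], "jaw": 4}, {"travel": [-2, -19, 17], "twist": [0, 0, -35], "jaw": 4}])

```text
t: 4.15
tool_pos: [0.4521, 0.1304, 0.1847]
tool_rot: [0.826, 0.564, 0.001, 0.0]
contact_force: [1.2, -0.6, -1.5]
width: 0.0555
grip_force: 64.5
```

>>> step_arm(moves=[{"travel": [-0.3, -4, 0], "twist": [0, 0, -7], "jaw": 4}, {"travel": [-0.6, -8, 0], "twist": [0, 0, -14], "jaw": 4}, {"travel": [-0.9, -12, 0], "twist": [0, 0, -21], "jaw": 4}, {"travel": [-1.2, -16, 0], "twist": [0, 0, -28], "jaw": 4}, {"travel": [-1.4, -20, 0], "twist": [0, 0, -35], "jaw": 4}, {"travel": [-1.6, -24, 0], "twist": [0, 0, -42], "jaw": 4}, {"travel": [-1.6, -27.5, 0], "twist": [0, 0, -49], "jaw": 4}, {"travel": [-1.6, -27.8, 0], "twist": [0, 0, -56], "jaw": 4}, {"travel": [-1.6, -27.8, 0], "twist": [0, 0, -61], "jaw": 4}, {"travel": [-1.6, -27.8, 0], "twist": [0, 0, -61], "jaw": 4}])

```text
t: 4.98
tool_pos: [0.4369, -0.147, 0.1844]
tool_rot: [0.998, 0.066, 0.001, 0.0]
contact_force: [0.1, 0.4, -2.2]
width: 0.055
grip_force: 64.7
```

```bash
python3 - <<'E'
from h import *
d=cam('wrist')
import pickle;pickle.dump(d,open('w2.pkl','wb'))
cv2.imwrite('pics/w2.png',cv2.resize(d['color'][:,:,::-1],(800,600),interpolation=cv2.INTER_CUBIC))
s=arm.read_state();M=R.from_quat(s['tool_rot']).as_matrix();print(s['tool_pos'],s['qpos'],s['t'],M[:,1],s['width'])
E
```

```text
[ 0.43699741 -0.14648647  0.18422624] [-3.78826373e-01 -3.52078660e-01  1.94511635e+00  4.97615220e-05
  1.54724237e+00  1.05333789e+00] 5.0333 [ 1.38186931e-01 -9.90405980e-01  6.06068072e-04] 0.055212613072125806
```

View pics/w2.png

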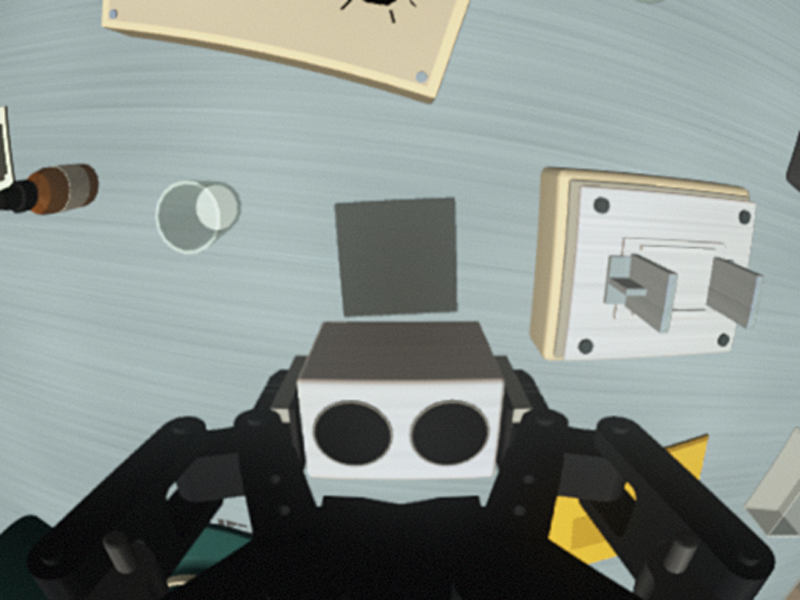

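The block is held square. The pad corners are at (335,203), (455,198), (457,311) and (345,316). The mixer is on the right, with plate screws at (601,205), (744,217), (586,346) and (723,340), and its cheeks stand at about x 650 and 735.

```bash
python3 - <<'E'
from h import *
import pickle;d=pickle.load(open('w2.pkl','rb'));s=.64
def pr(n,pts,z):
    P=w(d,np.array(pts)*s,z);print(n,P[:,:2].round(4).tolist(),'mean',P.mean(0).round(4),'dirs',[round(float(np.degrees(np.arctan2(*(P[(i+1)%len(P)]-P[i])[[1,0]]))),1) for i in range(len(P))])
pr('pad',[(335,203),(455,198),(457,311),(345,316)],.003)
pr('screws',[(601,205),(744,217),(723,340),(586,346)],.073)
pr('lips',[(622,238),(725,245),(705,310),(615,312)],.075)
E
```

```text
pad [[0.4705, -0.0968], [0.485, -0.1796], [0.4028, -0.1945], [0.3879, -0.1125]] mean [ 0.4365 -0.1459  0.003 ] dirs [-80.0, -169.7, 100.3, 10.8]
screws [[0.501, -0.2567], [0.5157, -0.37], [0.4278, -0.3818], [0.4133, -0.2688]] mean [ 0.4645 -0.3193  0.073 ] dirs [-82.6, -172.4, 97.3, 7.8]
lips [[0.4844, -0.2741], [0.4941, -0.3561], [0.4482, -0.3535], [0.4384, -0.2816]] mean [ 0.4663 -0.3163  0.075 ] dirs [-83.3, 176.7, 97.7, 9.3]
```

>>> step_arm(moves=[{"travel": [0, 0, -4], "jaw": 4}, {"travel": [0, 0, -8], "jaw": 4}, {"travel": [0, 0, -12], "jaw": 4}, {"travel": [0, 0, -15], "jaw": 4}, {"travel": [0, 0, -16.3], "jaw": 4}, {"travel": [0, 0, -16.7], "jaw": 4}, {"travel": [0, 0, -16.9], "jaw": 4}, {"travel": [0, 0, -17.0], "jaw": 4}, {"travel": [0, 0, -17.0], "jaw": 4}])

```text
schema error: expected keys travel, twist, jaw
```

>>> step_arm(moves=[{"travel": [0, 0, -4], "twist": [0, 0, 0], "jaw": 4}, {"travel": [0, 0, -8], "twist": [0, 0, 0], "jaw": 4}, {"travel": [0, 0, -12], "twist": [0, 0, 0], "jaw": 4}, {"travel": [0, 0, -15], "twist": [0, 0, 0], "jaw": 4}, {"travel": [0, 0, -16.3], "twist": [0, 0, 0], "jaw": 4}, {"travel": [0, 0, -16.7], "twist": [0, 0, 0], "jaw": 4}, {"travel": [0, 0, -16.9], "twist": [0, 0, 0], "jaw": 4}, {"travel": [0, 0, -17.0], "twist": [0, 0, 0], "jaw": 4}, {"travel": [0, 0, -17.0], "twist": [0, 0, 0], "jaw": 4}])

```text
t: 5.78
tool_pos: [0.4378, -0.1463, 0.0147]
tool_rot: [0.998, 0.07, 0.001, 0.0]
contact_force: [0.5, -0.2, -2.9]
width: 0.0552
grip_force: 64.7
```

>>> step_arm(moves=[{"travel": [0, 0, -0.05], "twist": [0, 0, 0], "jaw": 4}, {"travel": [0, 0, -0.1], "twist": [0, 0, 0], "jaw": 4}, {"travel": [0, 0, -0.1], "twist": [0, 0, 0], "jaw": 4}])

```text
t: 6.03
tool_pos: [0.4377, -0.1464, 0.0137]
tool_rot: [0.998, 0.069, 0.001, 0.0]
contact_force: [-2.3, 1.5, 7.3]
width: 0.055
grip_force: 65.7
```

>>> step_arm(moves=[{"travel": [0, 0, 0], "twist": [0, 0, 0], "jaw": 8.54}, {"travel": [0, 0, 0], "twist": [0, 0, 0], "jaw": 8.54}, {"travel": [0, 0, 0], "twist": [0, 0, 0], "jaw": 8.54}, {"travel": [0, 0, 3], "twist": [0, 0, 0], "jaw": 8.54}, {"travel": [0, 0, 7], "twist": [0, 0, 0], "jaw": 8.54}, {"travel": [0, 0, 10], "twist": [0, 0, 7], "jaw": 8.54}, {"travel": [0, 0, 13], "twist": [0, 0, 14], "jaw": 8.54}, {"travel": [0, 0, 15], "twist": [0, 0, 21], "jaw": 8.54}, {"travel": [0, 0, 15], "twist": [0, 0, 28], "jaw": 8.54}, {"travel": [0, 0, 15], "twist": [0, 0, 35], "jaw": 8.54}])

```text
t: 6.87
tool_pos: [0.4375, -0.1465, 0.164]
tool_rot: [0.93, 0.368, 0.001, 0.001]
contact_force: [-0.1, 0.0, -0.8]
width: 0.0852
grip_force: 0.0
```

>>> step_arm(moves=[{"travel": [0, 0, 0], "twist": [0, 0, 7], "jaw": 8.54}, {"travel": [0, 0, 0], "twist": [0, 0, 14], "jaw": 8.54}, {"travel": [0, 0, 0], "twist": [0, 0, 21], "jaw": 8.54}, {"travel": [0, 0, 0], "twist": [0, 0, 28], "jaw": 8.54}, {"travel": [0, 0, 0], "twist": [0, 0, 35], "jaw": 8.54}, {"travel": [0, 0, 0], "twist": [0, 0, 42], "jaw": 8.54}, {"travel": [0, 0, 0], "twist": [0, 0, 49], "jaw": 8.54}, {"travel": [0, 0, 0], "twist": [0, 0, 55], "jaw": 8.54}, {"travel": [0, 0, 0], "twist": [0, 0, 55], "jaw": 8.54}, {"travel": [0, 0, 0], "twist": [0, 0, 55], "jaw": 8.54}])

```text
t: 7.7
tool_pos: [0.437, -0.1462, 0.1623]
tool_rot: [0.658, 0.753, 0.0, 0.0]
contact_force: [0.0, -0.5, -0.7]
width: 0.0852
grip_force: 0.0
```

```bash
python3 - <<'E'
from h import *
d=cam('wrist')
import pickle;pickle.dump(d,open('w3.pkl','wb'))
cv2.imwrite('pics/w3.png',cv2.resize(d['color'][:,:,::-1],(800,600),interpolation=cv2.INTER_CUBIC))
s=arm.read_state();M=R.from_quat(s['tool_rot']).as_matrix();print(s['tool_pos'],s['t'],np.degrees(np.arctan2(M[1,1],M[0,1])),s['width'])
c=proj(d,[[.4377,-.1464,.049]])[0];print(c*800/512)
g=cv2.cvtColor(d['color'],cv2.COLOR_RGB2GRAY)
x0,y0=(c-45).astype(int)
n,l,st,cc=cv2.connectedComponentsWithStats((g[y0:y0+90,x0:x0+90]<70).astype(np.uint8))
for i in range(1,n):
    if st[i,4]>60:
        p=cc[i]+[x0,y0];print(p.round(1),st[i],w(d,[p],.049).round(4))
E
```

```text
[ 0.43700062 -0.14623419  0.16234998] 7.75 7.668192124178211 0.08515722556920767
[400.37949309 283.20385121]
[256.2 166.8] [ 34  20  23  22 396] [[ 0.4359 -0.1333  0.049 ]]
[256.4 195.8] [ 35  50  22  21 364] [[ 0.4397 -0.16    0.049 ]]
```

View pics/w3.png

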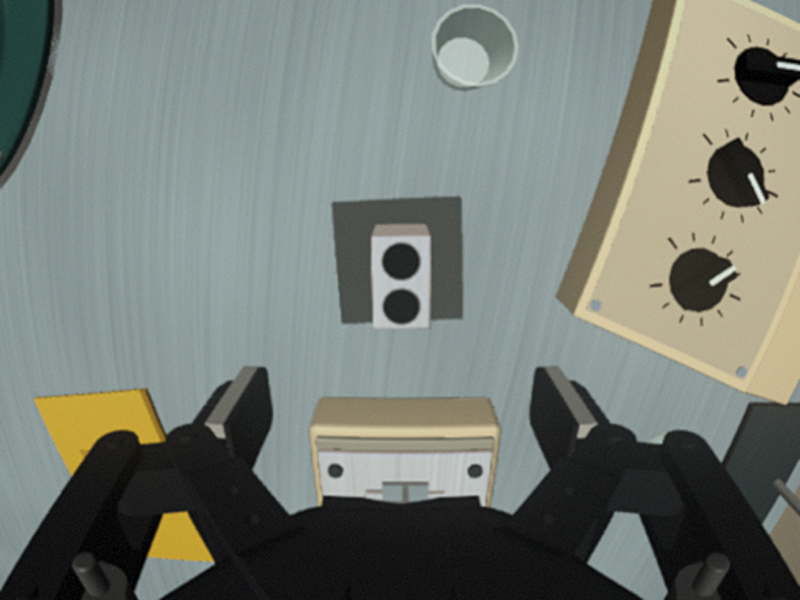

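The block stands on the pad with bores at (400,261) and (401,306), and the fingers are ready to straddle its long sides. The dials are at the upper right, with white pointers visible.

>>> step_arm(moves=[{"travel": [0.08, -0.05, -4], "twist": [0, 0, 0.4], "jaw": 8.54}, {"travel": [0.08, -0.05, -8], "twist": [0, 0, 0.4], "jaw": 8.54}, {"travel": [0.08, -0.05, -12], "twist": [0, 0, 0.4], "jaw": 8.54}, {"travel": [0.08, -0.05, -14.2], "twist": [0, 0, 0.4], "jaw": 8.54}, {"travel": [0.08, -0.05, -14.9], "twist": [0, 0, 0.4], "jaw": 8.54}, {"travel": [0.08, -0.05, -14.9], "twist": [0, 0, 0.4], "jaw": 8.54}, {"travel": [0.08, -0.05, -14.9], "twist": [0, 0, 0.4], "jaw": 2}, {"travel": [0.08, -0.05, -14.9], "twist": [0, 0, 0.4], "jaw": 2}, {"travel": [0.08, -0.05, -14.9], "twist": [0, 0, 0.4], "jaw": 2}, {"travel": [0.08, -0.05, -14.9], "twist": [0, 0, 0.4], "jaw": 2}])

```text
t: 8.58
tool_pos: [0.4385, -0.147, 0.0147]
tool_rot: [0.654, 0.756, 0.0, 0.001]
contact_force: [0.1, 0.8, -0.4]
width: 0.0391
grip_force: 0.0
```

>>> step_arm(moves=[{"travel": [0, 0, 0], "twist": [0, 0, 0], "jaw": 2}, {"travel": [0, 0, 0], "twist": [0, 0, 0], "jaw": 2}, {"travel": [0, 0, 0], "twist": [0, 0, 0], "jaw": 2}, {"travel": [0, 0, 0], "twist": [0, 0, 0], "jaw": 2}])

```text
t: 8.92
tool_pos: [0.4385, -0.147, 0.0147]
tool_rot: [0.654, 0.756, 0.0, 0.001]
contact_force: [-0.7, 0.3, 7.4]
width: 0.0336
grip_force: 60.8
```

>>> step_arm(moves=[{"travel": [0, 0, 3], "twist": [0, 0, 0], "jaw": 2}, {"travel": [0, 0, 7], "twist": [0, 0, 0], "jaw": 2}, {"travel": [0, 0, 11], "twist": [0, 0, 0], "jaw": 2}, {"travel": [0, 0, 15], "twist": [0, 0, 0], "jaw": 2}, {"travel": [0.3, -3, 18], "twist": [0, 0, 0], "jaw": 2}, {"travel": [0.6, -7, 19], "twist": [0, 0, 0], "jaw": 2}, {"travel": [1, -11, 19], "twist": [0, 0, 0], "jaw": 2}, {"travel": [1.5, -15, 19], "twist": [0, 0, 0], "jaw": 2}, {"travel": [2, -19, 19], "twist": [0, 0, 0], "jaw": 2}, {"travel": [2.4, -23, 19], "twist": [0, 0, 0], "jaw": 2}])

```text
t: 9.75
tool_pos: [0.4616, -0.3788, 0.2036]
tool_rot: [0.654, 0.756, 0.0, 0.0]
contact_force: [0.2, 1.3, -1.7]
width: 0.0332
grip_force: 60.7
```

>>> step_arm(moves=[{"travel": [0.2, -3, 0], "twist": [0, 0, 0], "jaw": 2}, {"travel": [0.2, -4.3, 0], "twist": [0, 0, 0], "jaw": 2}, {"travel": [0.2, -4.3, 0], "twist": [0, 0, 0], "jaw": 2}])

```text
t: 10.0
tool_pos: [0.4633, -0.422, 0.2027]
tool_rot: [0.655, 0.756, -0.0, -0.001]
contact_force: [0.4, -0.4, -2.3]
width: 0.0335
grip_force: 60.6
```

```bash
python3 - <<'E'
from h import *
d=cam('wrist')
import pickle;pickle.dump(d,open('w4.pkl','wb'))
s=arm.read_state();M=R.from_quat(s['tool_rot']).as_matrix();print(s['tool_pos'],s['t'],np.degrees(np.arctan2(M[1,1],M[0,1])),s['width'])
c=proj(d,[[.465,-.319,.08]])[0];print(c)
x0,y0=np.clip((c-[80,60]).astype(int),0,None);print(x0,y0)
cv2.imwrite('pics/w4.png',cv2.resize(d['color'][y0:y0+120,x0:x0+160,::-1],(800,600),interpolation=cv2.INTER_CUBIC))
E
```

```text
[ 0.46347417 -0.42043792  0.20288323] 10.05 8.205561753825574 0.03330975771217669
[274.44792592  66.37307159]
194 6
```

View pics/w4.png

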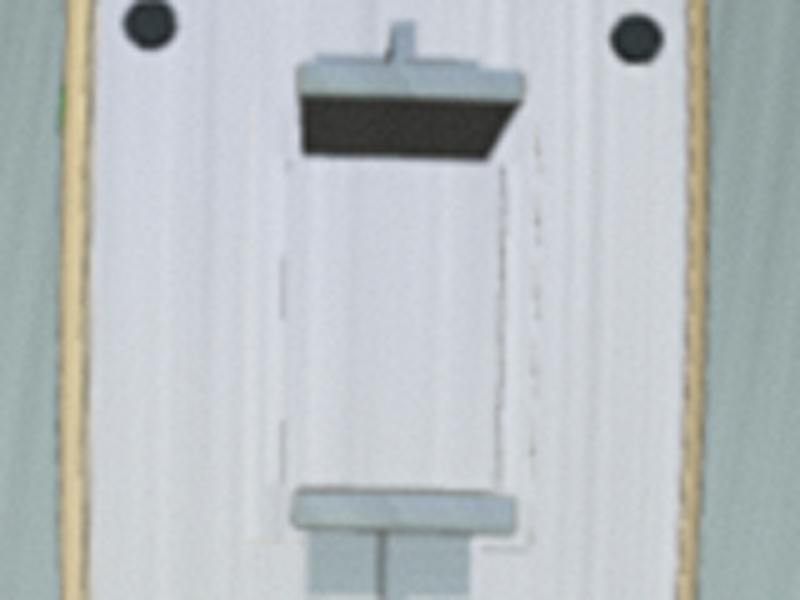

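The crop (5×, offset 194,6) shows the empty cradle. The +y cheek's inner foot edge runs (303,155)–(488,158) and its top inner edge (300,95)–(520,98). The −y cheek's top inner edge runs (297,490)–(515,492), and the lip lines are at x≈285 and x≈501.

```bash
python3 - <<'E'
from h import *
import pickle;d=pickle.load(open('w4.pkl','rb'))
f=lambda pts,z:w(d,np.array(pts)/5.+[194,6],z)
a=f([(303,155),(488,158)],.072);b=f([(300,96),(520,99)],.12);c=f([(297,489),(515,491)],.12)
l=f([(287,165),(283,480)],.072);r=f([(503,165),(498,480)],.072);l4=f([(287,165),(283,480)],.076);r4=f([(503,165),(498,480)],.076)
sc=f([(150,23),(637,38)],.073)
for n,P in zip('abclr',[a,b,c,l,r]): print(n,P.round(4).tolist(),np.degrees(np.arctan2(*(P[1]-P[0])[[1,0]])).round(1))
print('sc',sc.round(4).tolist(),np.degrees(np.arctan2(*(sc[1]-sc[0])[[1,0]])))
print('l4r4',l4.round(4).tolist(),r4.round(4).tolist())
th=np.radians(7.6);ex=np.array([np.cos(th),np.sin(th)]);ey=np.array([-ex[1],ex[0]])
for n,P in zip(['a','b','c','l','r','l4','r4'],[a,b,c,l,r,l4,r4]): print(n,(P[:,:2]@ex).round(4),(P[:,:2]@ey).round(4))
p=arm.read_state()['tool_pos'][:2];print('tcp',p@ex,p@ey)
# block in hand : bores at top plane
print(ex,ey, arm.read_state()['tool_pos'])
E
```

```text
a [[0.4437, -0.2934, 0.072], [0.4768, -0.2886, 0.072]] 8.3
b [[0.4436, -0.294, 0.12], [0.4761, -0.289, 0.12]] 8.8
c [[0.4519, -0.354, 0.12], [0.4843, -0.3493, 0.12]] 8.4
l [[0.4412, -0.2957, 0.072], [0.4488, -0.3538, 0.072]] -82.5
r [[0.4797, -0.2894, 0.072], [0.4875, -0.3478, 0.072]] -82.4
sc [[0.4126, -0.2715, 0.073], [0.5006, -0.2598, 0.073]] 7.5735681510549915
l4r4 [[0.4413, -0.2965, 0.076], [0.4489, -0.3537, 0.076]] [[0.4793, -0.2903, 0.076], [0.487, -0.3478, 0.076]]
a [0.401  0.4344] [-0.3495 -0.3491]
b [0.4009 0.4337] [-0.3501 -0.3494]
c [0.4011 0.4338] [-0.4107 -0.4102]
l [0.3982 0.3981] [-0.3515 -0.41  ]
r [0.4372 0.4372] [-0.3503 -0.4092]
l4 [0.3983 0.3981] [-0.3523 -0.41  ]
r4 [0.4367 0.4367] [-0.3511 -0.4091]
tcp 0.4037971987205729 -0.47804201809799635
[0.99121554 0.13225639] [-0.13225639  0.99121554] [ 0.46347417 -0.42043792  0.20288323]
```

>>> step_arm(moves=[{"travel": [0.07, 3.5, 0], "twist": [0, 0, -0.4], "jaw": 2}, {"travel": [0.07, 7, 0], "twist": [0, 0, -0.4], "jaw": 2}, {"travel": [0.07, 9.9, -2], "twist": [0, 0, -0.4], "jaw": 2}, {"travel": [0.07, 9.9, -5], "twist": [0, 0, -0.4], "jaw": 2}, {"travel": [0.07, 9.9, -5], "twist": [0, 0, -0.4], "jaw": 2}, {"travel": [0.07, 9.9, -5], "twist": [0, 0, -0.4], "jaw": 2}])

```text
t: 10.55
tool_pos: [0.4641, -0.3195, 0.1531]
tool_rot: [0.656, 0.755, -0.0, -0.001]
contact_force: [0.7, 0.0, -1.8]
width: 0.033
grip_force: 60.3
```

```bash
python3 - <<'E'
from h import *
d=cam('wrist')
s=arm.read_state();M=R.from_quat(s['tool_rot']).as_matrix();p=s['tool_pos'];print(p,s['t'],np.degrees(np.arctan2(M[1,1],M[0,1])),s['width'],'need',[.4642,-.3214]-p[:2])
# block top in hand: bores
z=p[2]-.0117+.046
c=proj(d,[[p[0],p[1],z]])[0];x0,y0=(c-50).astype(int)
g=cv2.cvtColor(d['color'],cv2.COLOR_RGB2GRAY)
n,l,st,cc=cv2.connectedComponentsWithStats((g[y0:y0+100,x0:x0+100]<60).astype(np.uint8))
for i in range(1,n):
    if st[i,4]>150:
        q=cc[i]+[x0,y0];print(q.round(1),st[i],w(d,[q],z).round(4))
E
```

```text
[ 0.46463197 -0.32041247  0.15448433] 10.6 7.924433390341708 0.03324447398781064 need [-0.00043197 -0.00098753]
[256.1 247.8] [  27    0   50   41 1646] [[ 0.4626 -0.305   0.1888]]
[250.9 303.6] [   0   21  100   79 2036] [[ 0.4644 -0.3345  0.1888]]
[256.3 298.1] [  29   52   46   35 1244] [[ 0.4664 -0.3309  0.1888]]
```

```bash
python3 - <<'E'
from h import *
d=cam('wrist')
import pickle;pickle.dump(d,open('w5.pkl','wb'))
print(arm.read_state()['tool_pos'])
cv2.imwrite('pics/w5.png',cv2.resize(d['color'][190:340,156:356,::-1],(800,600),interpolation=cv2.INTER_CUBIC))
E
```

```text
[ 0.46488537 -0.32104612  0.15512618]
```

View pics/w5.png

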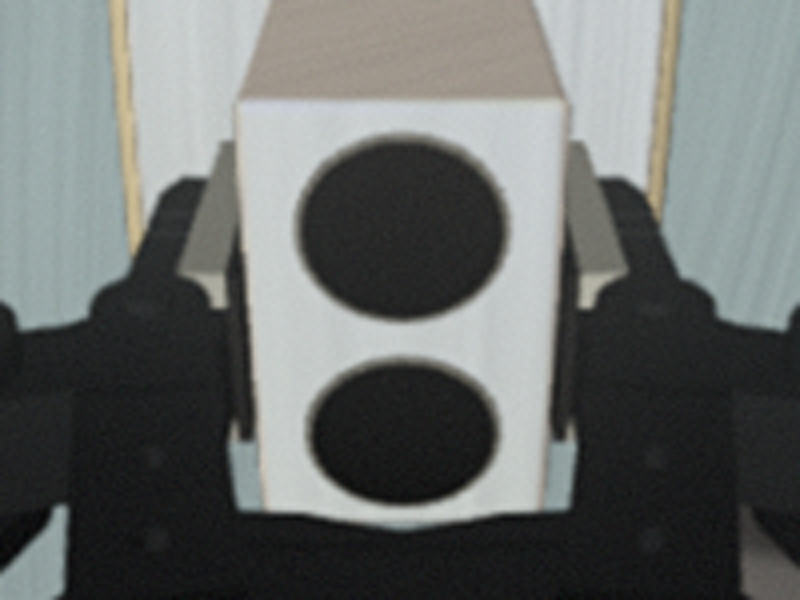

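The block's top face fills the crop (4×, offset 156,190). Its +y top edge runs (237,101)–(567,101), and its bores are bounded by y 133–322 and 357–505.

```bash
python3 - <<'E'
from h import *
import pickle;d=pickle.load(open('w5.pkl','rb'))
s=arm.read_state();p=s['tool_pos']
f=lambda pts,z:w(d,np.array(pts)/4.+[156,190],z)
th=np.radians(7.9);ex=np.array([np.cos(th),np.sin(th)]);ey=np.array([-ex[1],ex[0]])
for z in (p[2]+.0343,p[2]+.036):
  P=f([(237,101),(567,101),(402,133),(402,322),(402,357),(402,505),(300,230),(508,230)],z)[:,:2]-p[:2]
  print('along',(P@ey).round(4),'across',(P@ex).round(4))
print(p,s['contact_force'])
E
```

```text
along [ 0.0292  0.0293  0.0259  0.0036 -0.001  -0.0229  0.0149  0.0149] across [-0.0158  0.0166  0.0004  0.0005  0.0005  0.0005 -0.01    0.0113]
along [ 0.0299  0.03    0.0267  0.0047  0.0002 -0.0214  0.0158  0.0158] across [-0.0155  0.0164  0.0004  0.0005  0.0005  0.0005 -0.0098  0.0111]
[ 0.46488537 -0.32104612  0.15512618] [-0.34072698 -0.97944197 -2.90446369]
```

>>> step_arm(moves=[{"travel": [-0.1, -0.12, 0], "twist": [0, 0, 0], "jaw": 2}, {"travel": [-0.1, -0.12, -1], "twist": [0, 0, 0], "jaw": 2}, {"travel": [-0.1, -0.12, -2], "twist": [0, 0, 0], "jaw": 2}, {"travel": [-0.1, -0.12, -3], "twist": [0, 0, 0], "jaw": 2}, {"travel": [-0.1, -0.12, -4], "twist": [0, 0, 0], "jaw": 2}, {"travel": [-0.1, -0.12, -5], "twist": [0, 0, 0], "jaw": 2}, {"travel": [-0.1, -0.12, -6], "twist": [0, 0, 0], "jaw": 2}, {"travel": [-0.1, -0.12, -6.5], "twist": [0, 0, 0], "jaw": 2}, {"travel": [-0.1, -0.12, -6.5], "twist": [0, 0, 0], "jaw": 2}])

```text
t: 11.4
tool_pos: [0.463, -0.3215, 0.0866]
tool_rot: [0.657, 0.754, -0.0, -0.001]
contact_force: [-0.2, 0.4, -2.1]
width: 0.0332
grip_force: 60.5
```

>>> step_arm(moves=[{"travel": [0, 0, -0.1], "twist": [0, 0, 0], "jaw": 2}, {"travel": [0, 0, -0.2], "twist": [0, 0, 0], "jaw": 2}, {"travel": [0, 0, -0.25], "twist": [0, 0, 0], "jaw": 2}, {"travel": [0, 0, -0.3], "twist": [0, 0, 0], "jaw": 2}, {"travel": [0, 0, -0.3], "twist": [0, 0, 0], "jaw": 2}])

```text
t: 11.82
tool_pos: [0.4636, -0.322, 0.0855]
tool_rot: [0.657, 0.754, 0.0, 0.0]
contact_force: [0.8, 0.1, -2.0]
width: 0.0329
grip_force: 60.5
```

>>> step_arm(moves=[{"travel": [0, 0, -0.05], "twist": [0, 0, 0], "jaw": 2}, {"travel": [0, 0, -0.1], "twist": [0, 0, 0], "jaw": 2}, {"travel": [0, 0, -0.15], "twist": [0, 0, 0], "jaw": 2}, {"travel": [0, 0, -0.15], "twist": [0, 0, 0], "jaw": 2}])

```text
t: 12.15
tool_pos: [0.4635, -0.3219, 0.0838]
tool_rot: [0.657, 0.754, -0.0, 0.0]
contact_force: [-0.2, -0.9, -2.2]
width: 0.0334
grip_force: 60.6
```

>>> step_arm(moves=[{"travel": [0, 0, -0.05], "twist": [0, 0, 0], "jaw": 2}, {"travel": [0, 0, -0.1], "twist": [0, 0, 0], "jaw": 2}, {"travel": [0, 0, -0.1], "twist": [0, 0, 0], "jaw": 2}])

```text
t: 12.4
tool_pos: [0.4636, -0.3219, 0.0837]
tool_rot: [0.657, 0.754, 0.0, 0.0]
contact_force: [-5.2, 3.9, 7.8]
width: 0.0334
grip_force: 61.9
```

Contact at exactly the predicted height, so I release and lift.

>>> step_arm(moves=[{"travel": [0, 0, 0], "twist": [0, 0, 0], "jaw": 7}, {"travel": [0, 0, 0], "twist": [0, 0, 0], "jaw": 7}, {"travel": [0, 0, 0], "twist": [0, 0, 0], "jaw": 7}, {"travel": [0, 0, 0], "twist": [0, 0, 0], "jaw": 7}, {"travel": [0, 0, 2], "twist": [0, 0, 0], "jaw": 7}, {"travel": [0, 0, 6], "twist": [0, 0, 0], "jaw": 7}, {"travel": [0, 0, 10], "twist": [0, 0, 0], "jaw": 7}, {"travel": [0, 0, 14], "twist": [0, 0, 0], "jaw": 7}, {"travel": [0, 0, 14], "twist": [0, 0, 0], "jaw": 7}])

```text
t: 13.15
tool_pos: [0.4651, -0.3231, 0.2315]
tool_rot: [0.657, 0.754, 0.0, 0.005]
contact_force: [0.7, -0.6, 1.6]
width: 0.07
grip_force: 0.0
```

```bash
cat >> h.py <<'E'
def ctrl(yaw_deg=-9.5,front=(.565,-.035)):
    "controller frame: origin = front edge middle on panel (z .045); panel axes U (up slope), V (left), N"
    y=np.radians(yaw_deg);cx=np.array([np.cos(y),np.sin(y),0]);V=np.array([-np.sin(y),np.cos(y),0]);Z=np.array([0,0,1.]);t=np.radians(25)
    return np.array([*front,.045]),cx*np.cos(t)+Z*np.sin(t),V,-cx*np.sin(t)+Z*np.cos(t)
def onplane(d,uv,O,N,h):
    o,v=ray(d,uv);return o+v*(((O+h*N-o)@N)/(v@N))[:,None]
E
python3 - <<'E'
from h import *
import pickle
d=cam('wrist');pickle.dump(d,open('w6.pkl','wb'))
s=arm.read_state();p=s['tool_pos'];M=R.from_quat(s['tool_rot']);print(p,s['t'],s['qpos'])
c=proj(d,[[.464,-.3214,.115]])[0];print(c)
x0,y0=np.clip((c-[80,60]).astype(int),0,None);print(x0,y0)
cv2.imwrite('pics/w6.png',cv2.resize(d['color'][y0:y0+120,x0:x0+160,::-1],(800,600),interpolation=cv2.INTER_CUBIC))
d3=pickle.load(open('w3.pkl','rb'));O,U,V,N=ctrl()
Q=onplane(d3,np.array([(768,75),(737,175),(700,280)])*.64,O,N,.008)
print(Q.round(4), ((Q-O)@np.array([U,V]).T).round(4))
mid=O+.067*U+.027*N;T=mid+.15*N
Rt=np.column_stack([np.cross(V,-N),V,-N])
rv=(R.from_matrix(Rt)*M.inv()).as_rotvec(degrees=True)
print('target',T,'travel cm',(T-p)*100,'twist',rv,np.linalg.norm(rv))
E
```

```text
[ 0.46460955 -0.32271982  0.22763941] 13.2 [-6.52186581e-01 -1.26151080e-01  1.68875337e+00 -3.08925147e-06
  1.57204804e+00 -7.90018587e-01]
[253.68315251 177.17679982]
173 117
[[ 0.6354  0.0213  0.0819]
 [ 0.6207 -0.0457  0.0803]
 [ 0.6097 -0.1113  0.0803]] [[ 0.0701  0.0671]
 [ 0.0663 -0.0014]
 [ 0.0663 -0.0679]]
target [ 0.5511123 -0.032676   0.2337319] travel cm [ 8.65027493 29.00438213  0.60924907] twist [-19.15025719 -18.21131644  71.34902843] 76.08592678340202
```

View pics/w6.png

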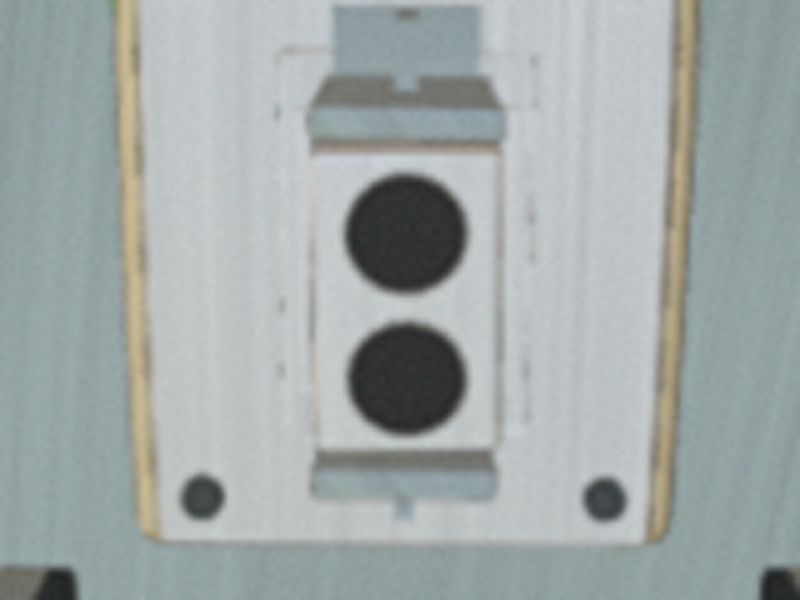

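The block sits between both cheeks and square to them, with bores at (406,232) and (406,378). Next, a view pose above the panel.

>>> step_arm(moves=[{"travel": [8.6, 29, 0.6], "twist": [-19.15, -18.2, 71.3], "jaw": 4}, {"travel": [8.6, 29, 0.6], "twist": [-19.15, -18.2, 71.3], "jaw": 4}, {"travel": [8.6, 29, 0.6], "twist": [-19.15, -18.2, 71.3], "jaw": 4}, {"travel": [8.6, 29, 0.6], "twist": [-19.15, -18.2, 71.3], "jaw": 4}, {"travel": [8.6, 29, 0.6], "twist": [-19.15, -18.2, 71.3], "jaw": 4}, {"travel": [8.6, 29, 0.6], "twist": [-19.15, -18.2, 71.3], "jaw": 4}, {"travel": [8.6, 29, 0.6], "twist": [-19.15, -18.2, 71.3], "jaw": 4}, {"travel": [8.6, 29, 0.6], "twist": [-19.15, -18.2, 71.3], "jaw": 4}, {"travel": [8.6, 29, 0.6], "twist": [-19.15, -18.2, 71.3], "jaw": 4}, {"travel": [8.6, 29, 0.6], "twist": [-19.15, -18.2, 71.3], "jaw": 4}])

```text
t: 14.03
tool_pos: [0.5495, -0.0303, 0.2278]
tool_rot: [0.115, 0.972, -0.019, 0.203]
contact_force: [0.0, -0.0, -0.5]
width: 0.0399
grip_force: 0.0
```

>>> step_arm(moves=[{"travel": [0, 0, 0], "twist": [0, 0, 0], "jaw": 4}, {"travel": [0, 0, 0], "twist": [0, 0, 0], "jaw": 4}])

```text
t: 14.2
tool_pos: [0.5491, -0.0321, 0.2283]
tool_rot: [0.121, 0.972, -0.019, 0.202]
contact_force: [0.4, -0.1, -0.3]
width: 0.0401
grip_force: 0.0
```

```bash
python3 - <<'E'
from h import *
import pickle
d=cam('wrist');pickle.dump(d,open('w7.pkl','wb'))
s=arm.read_state();print(s['tool_pos'],R.from_quat(s['tool_rot']).as_matrix().round(3).tolist(),s['qpos'],s['t'])
O,U,V,N=ctrl()
P=proj(d,[O+.067*U+.068*k*V+.001*N for k in (1,0,-1)]);print(P)
x0,y0=(P.mean(0)-[100,75]).astype(int);x0,y0=max(x0,0),max(y0,0);print(x0,y0)
cv2.imwrite('pics/w7.png',cv2.resize(d['color'][y0:y0+150,x0:x0+200,::-1],(800,600),interpolation=cv2.INTER_CUBIC))
E
```

```text
[ 0.54931014 -0.03215563  0.22845862] [[-0.889, 0.244, 0.387], [0.228, 0.97, -0.086], [-0.397, 0.012, -0.918]] [-0.07501613 -0.41643317  1.9586244  -0.0608624   1.19583943 -1.38641904] 14.25
[[321.40406609 169.87917361]
 [259.78418394 173.96812538]
 [198.84987131 178.32146373]]
160 99
```

View pics/w7.png

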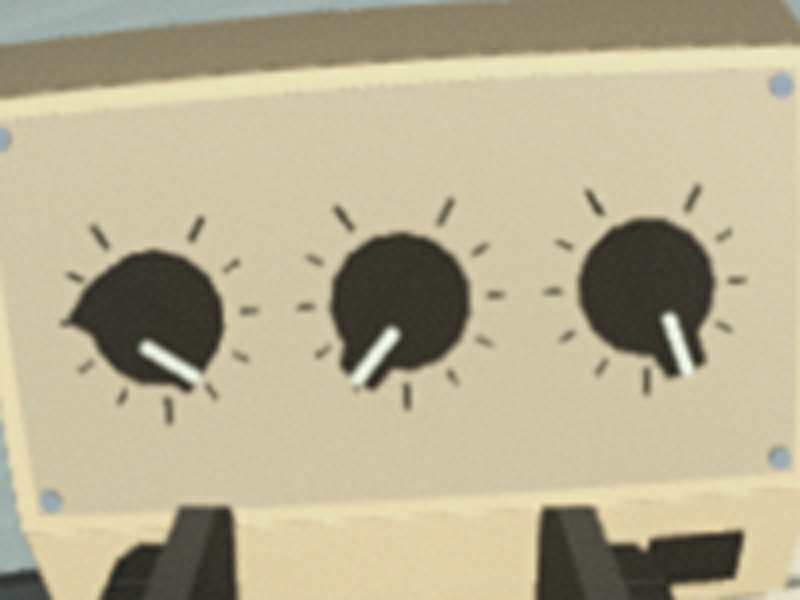

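The panel is seen upside down (4× crop, offset 160,99), with the right, middle and left dials at (153,315), (400,300) and (648,287). The white pointers end at about (197,380), (358,382) and (688,374).

```bash
cat >> h.py <<'E'
def readdials(d,O,U,V,N,cen,verbose=True):
    img=d['color'].astype(int);out=[]
    for c in cen:
        # sample a panel-plane raster at marks (h=0) & pointer height
        uu,vv=np.meshgrid(np.linspace(-.045,.045,361),np.linspace(-.045,.045,361),indexing='ij')
        def warp(h):
            P=(O+(c[0]+uu.ravel())[:,None]*U+(c[1]+vv.ravel())[:,None]*V+h*N);q=proj(d,P).astype(np.float32).reshape(361,361,2)
            return cv2.remap(d['color'],q[...,0],q[...,1],cv2.INTER_LINEAR)
        t=warp(.027);m=(t.min(2)>175)&(np.hypot(uu,vv)<.024)
        n,l,st,cc=cv2.connectedComponentsWithStats(m.astype(np.uint8));k=1+np.argmax(st[1:,4]);m=l==k
        X=np.c_[uu[m],vv[m]];mu=X.mean(0);e=np.linalg.svd(X-mu,full_matrices=False)[2][0];e*=np.sign(e@mu)
        al=np.degrees(np.arctan2(-e[1],e[0]))   # cw from up-slope
        off=mu[0]*-e[1]+mu[1]*e[0]
        ext=(X-mu)@e
        b=warp(0.);g=cv2.cvtColor(b,cv2.COLOR_RGB2GRAY);rr=np.hypot(uu,vv)
        mk=((g<110)&(rr>.023)&(rr<.034)).astype(np.uint8);n,l,st,cc=cv2.connectedComponentsWithStats(mk);L=[]
        for i in range(1,n):
            if 30<st[i,4]<800:
                y=l==i;p=np.array([uu[y].mean(),vv[y].mean()]);L.append(p)
        L=np.array(L);out.append(dict(alpha=al,off=off,mu=mu,len=ext.max()-ext.min(),marks=L))
        if verbose: print('alpha %.1f mark %.2f off %.4f mu %s len %.3f n %d'%(al,5+al/30,off,mu.round(4),ext.max()-ext.min(),len(L)))
    return out
def fitmarks(L):
    "centre and twist of marks (deg): each mark at angle 30k, radii by k parity"
    def res(x):
        q=L-x[:2];a=np.degrees(np.arctan2(-q[:,1],q[:,0]))-x[2];r=np.hypot(*q.T)
        return (a-30*np.round(a/30))/57.3*r
    s=least_squares(res,[0,0,0],loss='soft_l1',f_scale=.0007);return s.x,np.abs(s.fun).max()
E
python3 - <<'E'
from h import *
import pickle
d=pickle.load(open('w7.pkl','rb'));O,U,V,N=ctrl()
for r in readdials(d,O,U,V,N,[(.067,.068),(.067,0),(.067,-.068)]):
    print(fitmarks(r['marks']))
P=onplane(d,np.array([(153,315),(400,300),(648,287)])/4+[160,99],O,N,.003)
print(((P-O)@np.array([U,V]).T).round(4))
P=onplane(d,np.array([(3,139),(780,85),(780,457),(50,500)])/4+[160,99],O,N,.0)
print(((P-O)@np.array([U,V]).T).round(4))
P=onplane(d,np.array([(30,528),(798,470)])/4+[160,99],O,N,0);print(((P-O)@np.array([U,V]).T).round(4))
E
```

```text
alpha -18.6 mark 4.38 off -0.0004 mu [0.0108 0.0032] len 0.018 n 4
alpha 41.3 mark 6.38 off -0.0001 mu [ 0.0081 -0.0073] len 0.018 n 4
alpha -53.7 mark 3.21 off 0.0004 mu [0.0059 0.0088] len 0.017 n 3
(array([ 1.43327127e-03,  1.83269272e-03, -2.09369510e+00]), np.float64(0.003562311274097033))
(array([-3.65717280e-03, -1.31312861e-03, -1.55030526e+00]), np.float64(0.005485562120240882))
(array([-5.14478393e-04, -2.24958647e-03,  4.08485073e+00]), np.float64(2.275277662904479e-13))
[[ 0.0658 -0.0681]
 [ 0.0666  0.0003]
 [ 0.0676  0.0683]]
[[ 0.0132 -0.1062]
 [ 0.014   0.1081]
 [ 0.1218  0.1082]
 [ 0.1206 -0.1083]]
[[ 0.1295 -0.1164]
 [ 0.1265  0.1141]]
```

```bash
cat >> h.py <<'E'
CEN={'l':(.0674,.0683),'m':(.0667,.0003),'r':(.0660,-.0680)}
A0=0.4  # true up-slope is this much cw of U
def goal(k,a,h):
    "tool pose over dial k: bar at a deg cw of twelve o'clock, TCP h above panel"
    O,U,V,N=ctrl();t=np.radians(a+A0)
    y=np.sin(t)*U+np.cos(t)*V
    return O+CEN[k][0]*U+CEN[k][1]*V+h*N,np.column_stack([np.cross(y,-N),y,-N]),N
def delta(k,a,h):
    p,M,N=goal(k,a,h);s=arm.read_state();rv=(R.from_matrix(M)*R.from_quat(s['tool_rot']).inv()).as_rotvec(degrees=True)
    print(k,a,h,'travel',((p-s['tool_pos'])*100).round(2),'twist',rv.round(1),np.linalg.norm(rv).round(1));return N
E
python3 - <<'E'
from h import *
s=arm.read_state();print(s['tool_pos'],s['t'])
delta('l',-19,.06);N=delta('l',-19,.009);print('N',N.round(4))
E
```

```text
[ 0.54931014 -0.03215563  0.22845862] 14.25
l -19 0.06 travel [  6.22   5.86 -10.06] twist [-8.5  0.  21.6] 23.2
l -19 0.009 travel [  8.35   5.51 -14.68] twist [-8.5  0.  21.6] 23.2
N [-0.4168  0.0698  0.9063]
```

>>> step_arm(moves=[{"travel": [2, 2, -3], "twist": [-2.5, 0, 6.3], "jaw": 4}, {"travel": [4, 4, -6], "twist": [-5, 0, 12.7], "jaw": 4}, {"travel": [6.22, 5.86, -10.06], "twist": [-7.4, 0, 19], "jaw": 4}, {"travel": [6.22, 5.86, -10.06], "twist": [-8.5, 0, 21.6], "jaw": 4}, {"travel": [6.22, 5.86, -10.06], "twist": [-8.5, 0, 21.6], "jaw": 4}, {"travel": [6.22, 5.86, -10.06], "twist": [-8.5, 0, 21.6], "jaw": 4}, {"travel": [6.22, 5.86, -10.06], "twist": [-8.5, 0, 21.6], "jaw": 4}])

```text
t: 14.83
tool_pos: [0.6121, 0.0262, 0.1296]
tool_rot: [-0.078, 0.973, -0.052, 0.211]
contact_force: [-0.6, -0.2, 0.6]
width: 0.0402
grip_force: 0.0
```

```bash
python3 - <<'E'
from h import *
import pickle
d=cam('wrist');pickle.dump(d,open('w8.pkl','wb'))
s=arm.read_state();print(s['tool_pos'],s['t'],s['qpos'].round(2) if hasattr(s['qpos'],'round') else s['qpos'])
delta('l',-19,.06);delta('l',-19,.009)
O,U,V,N=ctrl();readdials(d,O,U,V,N,[CEN['l']])
E
```

```text
[0.61215593 0.02613776 0.13003732] 14.8833 [ 0.04 -0.23  1.98 -0.11  0.96 -1.65]
l -19 0.06 travel [-0.06  0.03 -0.22] twist [-0.   0.2 -0.1] 0.2
l -19 0.009 travel [ 2.06 -0.32 -4.84] twist [-0.   0.2 -0.1] 0.2
alpha -18.2 mark 4.39 off -0.0005 mu [0.0096 0.0026] len 0.018 n 7
```

>>> step_arm(moves=[{"travel": [0.7, -0.1, -1.6], "twist": [0, 0.2, 0], "jaw": 4}, {"travel": [1.4, -0.2, -3.3], "twist": [0, 0.2, 0], "jaw": 4}, {"travel": [2.06, -0.32, -4.84], "twist": [0, 0.2, 0], "jaw": 4}, {"travel": [2.06, -0.32, -4.84], "twist": [0, 0.2, 0], "jaw": 4}, {"travel": [2.06, -0.32, -4.84], "twist": [0, 0.2, 0], "jaw": 4}])

```text
t: 15.3
tool_pos: [0.6322, 0.023, 0.0805]
tool_rot: [-0.08, 0.973, -0.052, 0.209]
contact_force: [-0.8, -0.7, 0.1]
width: 0.0397
grip_force: 0.0
```

>>> step_arm(moves=[{"travel": [0, 0, 0], "twist": [0, 0, 0], "jaw": 2}, {"travel": [0, 0, 0], "twist": [0, 0, 0], "jaw": 1}, {"travel": [0, 0, 0], "twist": [0, 0, 0], "jaw": 0}, {"travel": [0, 0, 0], "twist": [0, 0, 0], "jaw": 0}, {"travel": [0, 0, 0], "twist": [0, 0, 0], "jaw": 0}, {"travel": [0, 0, 0], "twist": [0, 0, 0], "jaw": 0}])

```text
t: 15.8
tool_pos: [0.6327, 0.0228, 0.082]
tool_rot: [-0.08, 0.973, -0.053, 0.21]
contact_force: [-6.5, -6.8, 7.5]
width: 0.0105
grip_force: 61.4
```

```bash
python3 - <<'E'
from h import *
s=arm.read_state();print(s['tool_pos'],s['t'],s['width'],s['contact_force'],s['moment'])
delta('l',-19,.009)
N=ctrl()[3];print((N*10).round(3))
E
```

```text
[0.63272953 0.02279085 0.08200877] 15.8 0.010488970485492403 [-6.48609609 -6.82526194  7.50219149] [-1.18496085  0.59638962 -0.59012787]
l -19 0.009 travel [ 0.    0.01 -0.04] twist [ 0.1 -0.  -0.3] 0.3
[-4.168  0.698  9.063]
```

>>> step_arm(moves=[{"travel": [0, 0, 0], "twist": [2.92, -0.49, -6.34], "jaw": 0}, {"travel": [0, 0, 0], "twist": [5.84, -0.98, -12.69], "jaw": 0}, {"travel": [0, 0, 0], "twist": [8.75, -1.47, -19.03], "jaw": 0}, {"travel": [0, 0, 0], "twist": [11.67, -1.95, -25.38], "jaw": 0}, {"travel": [0, 0, 0], "twist": [14.59, -2.44, -31.72], "jaw": 0}, {"travel": [0, 0, 0], "twist": [17.51, -2.93, -38.06], "jaw": 0}, {"travel": [0, 0, 0], "twist": [20.42, -3.42, -44.41], "jaw": 0}, {"travel": [0, 0, 0], "twist": [23.34, -3.91, -50.75], "jaw": 0}, {"travel": [0, 0, 0], "twist": [26.26, -4.4, -57.1], "jaw": 0}, {"travel": [0, 0, 0], "twist": [29.18, -4.89, -63.44], "jaw": 0}])

```text
t: 16.63
tool_pos: [0.6326, 0.0223, 0.082]
tool_rot: [0.495, 0.841, 0.078, 0.203]
contact_force: [-8.2, -11.7, 10.1]
width: 0.0105
grip_force: 61.6
```

>>> step_arm(moves=[{"travel": [0, 0, 0], "twist": [2.1, -0.35, -4.53], "jaw": 0}, {"travel": [0, 0, 0], "twist": [3.67, -0.61, -7.98], "jaw": 0}, {"travel": [0, 0, 0], "twist": [3.67, -0.61, -7.98], "jaw": 0}, {"travel": [0, 0, 0], "twist": [3.67, -0.61, -7.98], "jaw": 0}, {"travel": [0, 0, 0], "twist": [3.67, -0.61, -7.98], "jaw": 0}])

```text
t: 17.05
tool_pos: [0.6326, 0.0222, 0.082]
tool_rot: [0.555, 0.803, 0.093, 0.197]
contact_force: [-9.1, -11.9, 9.1]
width: 0.0106
grip_force: 61.7
```

```bash
python3 - <<'E'
from h import *
s=arm.read_state();print(s['tool_pos'],s['t'],s['width'],s['contact_force'],s['moment'])
delta('l',60,.009)
E
```

```text
[0.63259156 0.02224081 0.08200531] 17.05 0.010571898894539116 [ -9.0504262  -11.89205004   9.10126366] [-2.005524    0.78464989 -1.01941283]
l 60 0.009 travel [ 0.02  0.07 -0.04] twist [ 0.2  0.1 -0.5] 0.6
```

>>> step_arm(moves=[{"travel": [0, 0, 0], "twist": [0, 0, 0], "jaw": 4}, {"travel": [0, 0, 0], "twist": [0, 0, 0], "jaw": 4}, {"travel": [0, 0, 0], "twist": [0, 0, 0], "jaw": 4}, {"travel": [-0.83, 0.14, 1.81], "twist": [0, 0, 0], "jaw": 4}, {"travel": [-2.08, 0.35, 4.53], "twist": [0, 0, 0], "jaw": 4}, {"travel": [-3.3, 0.56, 7.25], "twist": [0, 0, 0], "jaw": 4}, {"travel": [-3.3, 0.56, 7.25], "twist": [0, 0, 0], "jaw": 4}, {"travel": [-3.3, 0.56, 7.25], "twist": [0, 0, 0], "jaw": 4}])

```text
t: 17.72
tool_pos: [0.5997, 0.0294, 0.1548]
tool_rot: [0.555, 0.803, 0.095, 0.197]
contact_force: [0.3, -0.9, -0.4]
width: 0.0401
grip_force: 0.0
```

```bash
python3 - <<'E'
from h import *
import pickle
d=cam('wrist');pickle.dump(d,open('w9.pkl','wb'))
O,U,V,N=ctrl()
for k in 'lmr':
    try: r=readdials(d,O,U,V,N,[CEN[k]]);print(k,fitmarks(r[0]['marks']))
    except Exception as e: print(k,e)
s=arm.read_state();print(s['t'],s['tool_pos'])
delta('m',41,.06);delta('m',41,.009)
E
```

```text
alpha 59.8 mark 6.99 off -0.0002 mu [ 0.0054 -0.0095] len 0.017 n 6
l (array([ 1.30730390e-04, -4.66622493e-04,  3.39008155e-01]), np.float64(0.004555454295358161))
alpha 43.5 mark 6.45 off 0.0009 mu [ 0.0111 -0.0094] len 0.010 n 2
m (array([ 5.21735888e-04, -5.10465190e-04,  4.80210931e-07]), np.float64(5.783773123319722e-09))
r attempt to get argmax of an empty sequence
17.7667 [0.59938099 0.02929598 0.15302396]
m 41 0.06 travel [ 0.03 -6.98 -2.55] twist [-7.8  1.4 16.7] 18.5
m 41 0.009 travel [ 2.15 -7.33 -7.17] twist [-7.8  1.4 16.7] 18.5
```

>>> step_arm(moves=[{"travel": [0, -3.5, -0.5], "twist": [-2.9, 0.5, 6.2], "jaw": 4}, {"travel": [0, -6.98, -1.5], "twist": [-5.8, 1, 12.4], "jaw": 4}, {"travel": [0.03, -6.98, -2.5], "twist": [-7.8, 1.4, 16.7], "jaw": 4}, {"travel": [0.03, -6.98, -2.5], "twist": [-7.8, 1.4, 16.7], "jaw": 4}, {"travel": [0.03, -6.98, -2.5], "twist": [-7.8, 1.4, 16.7], "jaw": 4}, {"travel": [0.03, -6.98, -2.5], "twist": [-7.8, 1.4, 16.7], "jaw": 4}])

```text
t: 18.27
tool_pos: [0.5997, -0.0401, 0.1272]
tool_rot: [0.421, 0.881, 0.06, 0.207]
contact_force: [-0.1, 0.1, 0.5]
width: 0.0397
grip_force: 0.0
```

```bash
python3 - <<'E'
from h import *
d=cam('wrist');O,U,V,N=ctrl()
readdials(d,O,U,V,N,[CEN['m']])
s=arm.read_state();print(s['t'],s['tool_pos'])
delta('m',41,.009)
E
```

```text
alpha 41.0 mark 6.37 off -0.0003 mu [ 0.0082 -0.0075] len 0.017 n 9
18.3167 [ 0.59982293 -0.03993066  0.12756377]
m 41 0.009 travel [ 2.11 -0.41 -4.62] twist [-0.1 -0.1  0.1] 0.1
```

>>> step_arm(moves=[{"travel": [0.7, -0.14, -1.54], "twist": [0, 0, 0], "jaw": 4}, {"travel": [1.4, -0.28, -3.1], "twist": [0, 0, 0], "jaw": 4}, {"travel": [2.11, -0.41, -4.62], "twist": [0, 0, 0], "jaw": 4}, {"travel": [2.11, -0.41, -4.62], "twist": [0, 0, 0], "jaw": 4}, {"travel": [2.11, -0.41, -4.62], "twist": [0, 0, 0], "jaw": 4}])

```text
t: 18.73
tool_pos: [0.6206, -0.0441, 0.0809]
tool_rot: [0.42, 0.882, 0.059, 0.207]
contact_force: [-0.1, -0.0, -0.4]
width: 0.0399
grip_force: 0.0
```

>>> step_arm(moves=[{"travel": [0, 0, 0], "twist": [0, 0, 0], "jaw": 2}, {"travel": [0, 0, 0], "twist": [0, 0, 0], "jaw": 1}, {"travel": [0, 0, 0], "twist": [0, 0, 0], "jaw": 0}, {"travel": [0, 0, 0], "twist": [0, 0, 0], "jaw": 0}, {"travel": [0, 0, 0], "twist": [0, 0, 0], "jaw": 0}, {"travel": [0, 0, 0], "twist": [0, 0, 0], "jaw": 0}])

```text
t: 19.23
tool_pos: [0.6206, -0.0448, 0.0826]
tool_rot: [0.42, 0.882, 0.059, 0.208]
contact_force: [-9.6, -0.4, 8.0]
width: 0.0105
grip_force: 60.0
```

```bash
python3 - <<'E'
from h import *
s=arm.read_state();print(s['t'],s['tool_pos'],s['width'],s['contact_force'],s['qpos'])
delta('m',41,.009);delta('m',-29,.009);delta('m',-60,.009)
E
```

```text
19.2333 [ 0.62063775 -0.04484188  0.08260999] 0.010491633061773838 [-9.55589049 -0.3993459   8.01778291] [-0.1002352  -0.16467665  2.00890169 -0.03642022  0.86247243 -0.76516928]
m 41 0.009 travel [ 0.03  0.08 -0.13] twist [-0. -0. -0.] 0.0
m -29 0.009 travel [ 0.03  0.08 -0.13] twist [-29.2   4.9  63.4] 70.0
m -60 0.009 travel [ 0.03  0.08 -0.13] twist [-42.1   7.   91.5] 101.0
```

>>> step_arm(moves=[{"travel": [0, 0, 0], "twist": [-2.92, 0.49, 6.34], "jaw": 0}, {"travel": [0, 0, 0], "twist": [-5.84, 0.98, 12.69], "jaw": 0}, {"travel": [0, 0, 0], "twist": [-8.75, 1.47, 19.03], "jaw": 0}, {"travel": [0, 0, 0], "twist": [-11.67, 1.95, 25.38], "jaw": 0}, {"travel": [0, 0, 0], "twist": [-14.59, 2.44, 31.72], "jaw": 0}, {"travel": [0, 0, 0], "twist": [-17.51, 2.93, 38.06], "jaw": 0}, {"travel": [0, 0, 0], "twist": [-20.42, 3.42, 44.41], "jaw": 0}, {"travel": [0, 0, 0], "twist": [-23.34, 3.91, 50.75], "jaw": 0}, {"travel": [0, 0, 0], "twist": [-26.26, 4.4, 57.1], "jaw": 0}, {"travel": [0, 0, 0], "twist": [-29.18, 4.89, 63.44], "jaw": 0}])

```text
t: 20.07
tool_pos: [0.6207, -0.0443, 0.0827]
tool_rot: [-0.165, 0.962, -0.071, 0.205]
contact_force: [-8.6, 5.7, 7.4]
width: 0.0106
grip_force: 60.2
```

>>> step_arm(moves=[{"travel": [0, 0, 0], "twist": [-2.92, 0.49, 6.34], "jaw": 0}, {"travel": [0, 0, 0], "twist": [-5.84, 0.98, 12.69], "jaw": 0}, {"travel": [0, 0, 0], "twist": [-8.75, 1.47, 19.03], "jaw": 0}, {"travel": [0, 0, 0], "twist": [-11.67, 1.95, 25.38], "jaw": 0}, {"travel": [0, 0, 0], "twist": [-13, 2.18, 28.2], "jaw": 0}, {"travel": [0, 0, 0], "twist": [-13, 2.18, 28.2], "jaw": 0}, {"travel": [0, 0, 0], "twist": [-13, 2.18, 28.2], "jaw": 0}, {"travel": [0, 0, 0], "twist": [-13, 2.18, 28.2], "jaw": 0}])

```text
t: 20.73
tool_pos: [0.6206, -0.0441, 0.0825]
tool_rot: [-0.414, 0.884, -0.123, 0.178]
contact_force: [-11.5, 6.5, 8.5]
width: 0.0105
grip_force: 60.4
```

```bash
python3 - <<'E'
from h import *
s=arm.read_state();print(s['t'],s['tool_pos'],s['width'],s['contact_force'],s['qpos'])
delta('m',-60,.009)
E
```

```text
20.7333 [ 0.62058705 -0.04410923  0.0825412 ] 0.010545284233169179 [-11.5478835    6.51723544   8.52318212] [-0.0982734  -0.16524667  2.0097325  -0.0387144   0.8613426  -2.52685258]
m -60 0.009 travel [ 0.03  0.01 -0.12] twist [ 0.1  0.  -0.1] 0.1
```

Now release, retract and move over the right dial.

>>> step_arm(moves=[{"travel": [0, 0, 0], "twist": [0, 0, 0], "jaw": 4}, {"travel": [0, 0, 0], "twist": [0, 0, 0], "jaw": 4}, {"travel": [0, 0, 0], "twist": [0, 0, 0], "jaw": 4}, {"travel": [-0.83, 0.14, 1.81], "twist": [0, 0, 0], "jaw": 4}, {"travel": [-2.08, 0.35, 4.53], "twist": [0, 0, 0], "jaw": 4}, {"travel": [-3.3, 0.56, 7.25], "twist": [0, 0, 0], "jaw": 4}, {"travel": [-3.3, 0.56, 7.25], "twist": [0, 0, 0], "jaw": 4}, {"travel": [-3.3, 0.56, 7.25], "twist": [0, 0, 0], "jaw": 4}])

```text
t: 21.4
tool_pos: [0.5881, -0.0393, 0.1561]
tool_rot: [-0.414, 0.884, -0.125, 0.179]
contact_force: [-0.6, -0.8, -0.1]
width: 0.0402
grip_force: 0.0
```

```bash
python3 - <<'E'
from h import *
d=cam('wrist');O,U,V,N=ctrl()
for k in 'mr':
    try: r=readdials(d,O,U,V,N,[CEN[k]]);print(k,fitmarks(r[0]['marks']))
    except Exception as e: print(k,e)
s=arm.read_state();print(s['t'],s['tool_pos'])
delta('r',-54,.06);delta('r',-54,.009)
E
```

```text
alpha -59.8 mark 3.01 off -0.0004 mu [0.0055 0.0087] len 0.018 n 6
m (array([ 2.83194377e-04, -6.05395175e-04,  3.58820185e-01]), np.float64(0.004615813840917424))
alpha -53.7 mark 3.21 off -0.0004 mu [0.0068 0.0085] len 0.018 n 6
r (array([ 0.00061934, -0.00022108,  0.20492705]), np.float64(0.0008563117882357211))
21.45 [ 0.58777731 -0.03924672  0.15428954]
r -54 0.06 travel [-0.   -6.85 -2.7 ] twist [ 2.7 -0.4 -5.5] 6.1
r -54 0.009 travel [ 2.12 -7.21 -7.32] twist [ 2.7 -0.4 -5.5] 6.1
```

>>> step_arm(moves=[{"travel": [0, -3.5, -0.5], "twist": [2.7, -0.4, -5.5], "jaw": 4}, {"travel": [0, -6.85, -1.5], "twist": [2.7, -0.4, -5.5], "jaw": 4}, {"travel": [0, -6.85, -2.7], "twist": [2.7, -0.4, -5.5], "jaw": 4}, {"travel": [0, -6.85, -2.7], "twist": [2.7, -0.4, -5.5], "jaw": 4}, {"travel": [0, -6.85, -2.7], "twist": [2.7, -0.4, -5.5], "jaw": 4}, {"travel": [0, -6.85, -2.7], "twist": [2.7, -0.4, -5.5], "jaw": 4}])

```text
t: 21.95
tool_pos: [0.5878, -0.1071, 0.1265]
tool_rot: [-0.367, 0.905, -0.112, 0.184]
contact_force: [0.0, 0.7, -0.3]
width: 0.0401
grip_force: 0.0
```

```bash
python3 - <<'E'
from h import *
d=cam('wrist');O,U,V,N=ctrl()
readdials(d,O,U,V,N,[CEN['r']])
s=arm.read_state();print(s['t'],s['tool_pos'])
delta('r',-54,.009)
E
```

```text
alpha -54.0 mark 3.20 off -0.0005 mu [0.0067 0.0084] len 0.017 n 9
22.0 [ 0.58796628 -0.10693819  0.12694967]
r -54 0.009 travel [ 2.11 -0.44 -4.59] twist [-0.  -0.  -0.1] 0.1
```

>>> step_arm(moves=[{"travel": [0.7, -0.15, -1.53], "twist": [0, 0, 0], "jaw": 4}, {"travel": [1.4, -0.29, -3.06], "twist": [0, 0, 0], "jaw": 4}, {"travel": [2.11, -0.44, -4.59], "twist": [0, 0, 0], "jaw": 4}, {"travel": [2.11, -0.44, -4.59], "twist": [0, 0, 0], "jaw": 4}, {"travel": [2.11, -0.44, -4.59], "twist": [0, 0, 0], "jaw": 4}])

```text
t: 22.42
tool_pos: [0.6087, -0.1114, 0.0806]
tool_rot: [-0.367, 0.905, -0.112, 0.184]
contact_force: [0.8, 0.7, 0.6]
width: 0.0401
grip_force: 0.0
```

>>> step_arm(moves=[{"travel": [0, 0, 0], "twist": [0, 0, 0], "jaw": 2}, {"travel": [0, 0, 0], "twist": [0, 0, 0], "jaw": 1}, {"travel": [0, 0, 0], "twist": [0, 0, 0], "jaw": 0}, {"travel": [0, 0, 0], "twist": [0, 0, 0], "jaw": 0}, {"travel": [0, 0, 0], "twist": [0, 0, 0], "jaw": 0}, {"travel": [0, 0, 0], "twist": [0, 0, 0], "jaw": 0}])

```text
t: 22.92
tool_pos: [0.6087, -0.1116, 0.0822]
tool_rot: [-0.367, 0.905, -0.113, 0.185]
contact_force: [-11.0, 6.3, 7.8]
width: 0.0107
grip_force: 59.3
```

>>> step_arm(moves=[{"travel": [0, 0, 0], "twist": [2.92, -0.49, -6.34], "jaw": 0}, {"travel": [0, 0, 0], "twist": [5.84, -0.98, -12.69], "jaw": 0}, {"travel": [0, 0, 0], "twist": [8.75, -1.47, -19.03], "jaw": 0}, {"travel": [0, 0, 0], "twist": [11.67, -1.95, -25.38], "jaw": 0}, {"travel": [0, 0, 0], "twist": [14.59, -2.44, -31.72], "jaw": 0}, {"travel": [0, 0, 0], "twist": [17.51, -2.93, -38.06], "jaw": 0}, {"travel": [0, 0, 0], "twist": [20.42, -3.42, -44.41], "jaw": 0}, {"travel": [0, 0, 0], "twist": [23.34, -3.91, -50.75], "jaw": 0}, {"travel": [0, 0, 0], "twist": [26.26, -4.4, -57.1], "jaw": 0}, {"travel": [0, 0, 0], "twist": [29.18, -4.89, -63.44], "jaw": 0}])

```text
t: 23.75
tool_pos: [0.6087, -0.1116, 0.0822]
tool_rot: [0.221, 0.951, 0.014, 0.217]
contact_force: [-11.3, 6.9, 8.3]
width: 0.0108
grip_force: 59.4
```

>>> step_arm(moves=[{"travel": [0, 0, 0], "twist": [2.92, -0.49, -6.34], "jaw": 0}, {"travel": [0, 0, 0], "twist": [6.0, -1.0, -13.05], "jaw": 0}, {"travel": [0, 0, 0], "twist": [6.0, -1.0, -13.05], "jaw": 0}, {"travel": [0, 0, 0], "twist": [6.0, -1.0, -13.05], "jaw": 0}, {"travel": [0, 0, 0], "twist": [6.0, -1.0, -13.05], "jaw": 0}])

```text
t: 24.17
tool_pos: [0.6087, -0.1116, 0.0822]
tool_rot: [0.336, 0.916, 0.041, 0.213]
contact_force: [-11.1, 6.8, 9.5]
width: 0.0103
grip_force: 59.5
```

```bash
python3 - <<'E'
from h import *
s=arm.read_state();print(s['t'],s['tool_pos'],s['width'],s['contact_force'],s['qpos'])
delta('r',30,.009)
E
```

```text
24.1667 [ 0.60867213 -0.11158475  0.08215295] 0.010347439115016588 [-11.0712907    6.75889941   9.48708653] [-0.23746149 -0.17469925  2.01869024  0.04198887  0.86155864 -1.12566279]
r 30 0.009 travel [ 0.03  0.03 -0.11] twist [-0.2  0.1  0.3] 0.4
```

>>> step_arm(moves=[{"travel": [0, 0, 0], "twist": [0, 0, 0], "jaw": 4}, {"travel": [0, 0, 0], "twist": [0, 0, 0], "jaw": 4}, {"travel": [0, 0, 0], "twist": [0, 0, 0], "jaw": 4}, {"travel": [-0.83, 0.14, 1.81], "twist": [0, 0, 0], "jaw": 4}, {"travel": [-2.08, 0.35, 4.53], "twist": [0, 0, 0], "jaw": 4}, {"travel": [-3.3, 0.56, 7.25], "twist": [0, 0, 0], "jaw": 4}, {"travel": [-4.5, 3.5, 9.5], "twist": [0, 0, 0], "jaw": 4}, {"travel": [-6, 6.5, 12], "twist": [0, 0, 0], "jaw": 4}, {"travel": [-6, 7.5, 13.5], "twist": [0, 0, 0], "jaw": 4}, {"travel": [-6, 7.5, 13.5], "twist": [0, 0, 0], "jaw": 4}])

```text
t: 25.0
tool_pos: [0.5494, -0.0353, 0.2207]
tool_rot: [0.335, 0.916, 0.042, 0.216]
contact_force: [0.9, -1.3, 1.0]
width: 0.0401
grip_force: 0.0
```

>>> step_arm(moves=[{"travel": [0, 0, 0], "twist": [0, 0, 0], "jaw": 4}, {"travel": [0, 0, 0], "twist": [0, 0, 0], "jaw": 4}])

```text
t: 25.17
tool_pos: [0.5487, -0.0375, 0.2147]
tool_rot: [0.336, 0.917, 0.04, 0.213]
contact_force: [0.7, 0.1, -0.7]
width: 0.0396
grip_force: 0.0
```

```bash
python3 - <<'E'
from h import *
d=cam('wrist');O,U,V,N=ctrl()
for k in 'lmr':
    try: r=readdials(d,O,U,V,N,[CEN[k]]);print(k,fitmarks(r[0]['marks']))
    except Exception as e: print(k,e)
s=arm.read_state();print(s['t'],s['tool_pos'],s['contact_force'])
P=proj(d,[O+.067*U])[0];x0,y0=np.clip((P-[100,75]).astype(int),0,None)
a=cv2.resize(d['color'][y0:y0+150,x0:x0+200,::-1],(400,300),interpolation=cv2.INTER_CUBIC)
t=cam('top')['color'][:,:,::-1]
b=cv2.resize(t[80:260,100:460],(800,400),interpolation=cv2.INTER_CUBIC)[:300,:] if 0 else cv2.resize(t[85:325,80:440],(400,300)) 
e=cv2.resize(t[165:255,350:470],(400,300),interpolation=cv2.INTER_CUBIC);f=cv2.resize(d['color'][:,:,::-1],(400,300))
cv2.imwrite('pics/f.png',np.vstack([np.hstack([a,b]),np.hstack([e,f])]))
E
```

```text
alpha 59.8 mark 6.99 off -0.0005 mu [ 0.0054 -0.0102] len 0.018 n 4
l (array([ 0.00029146, -0.00038975,  0.21344922]), np.float64(0.00016467078190113334))
alpha -59.2 mark 3.03 off -0.0002 mu [0.0058 0.0093] len 0.018 n 3
m (array([ 3.05196679e-04, -5.21731418e-04,  3.20724105e-01]), np.float64(8.507266180445387e-11))
alpha 30.7 mark 6.02 off 0.0003 mu [ 0.0066 -0.0036] len 0.010 n 3
r (array([ 5.41618876e-04, -1.77808506e-04,  3.83230522e-01]), np.float64(2.457995967914268e-11))
25.2167 [ 0.5486126  -0.03769954  0.21418415] [-0.69538953  0.05463345 -0.80027834]
```

View pics/f.png

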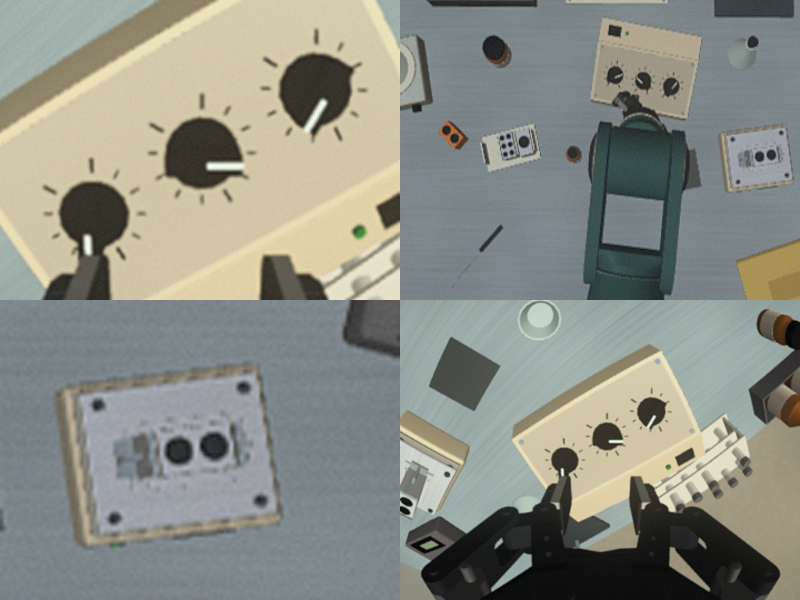

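The final views show the block seated in the cradle and the pointers on 7, 3 and 6 (measured 6.98, 3.01 and 6.01). The two spares are still in the rack, and nothing else has moved.

```bash
python3 -c "
from rig import arm
print(arm.sign_off())"
```

```text
the job is handed in; nothing more can be done
None
```

The job is handed in: the two-bore block sits home in the mixer's cradle, and the dials read about 7, 3 and 6 (6.98, 3.01 and 6.01 by camera), finished at about 25 s of the 72 s allowed.

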